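# Load the parts dryer and switch it on

## Task

Lift the empty tote by its bar off the drip stand and set it down centred and square on the dryer's grille, long sides along the control pod; then stand every washed bowl and cover from the bench upright in it, mouth down on its floor as they stand now. They are thin plastic and crack: hold them with a light grip (never more than about 30 N a finger) and set them down rather than dropping them. When all are in, switch the dryer on at its locking toggle: pull the collar up, swing the lever fully over, away from the tote, and let the collar drop back home; leave the other things on the bench where they are.

Things in the scene. Friction and masses are not known exactly. Their poses are not given: they have to be found in the camera images.
- tote: empty open aluminium tote, 162 mm (x) by 226 mm (y), walls 28 mm high, walls and floor 3 mm thick. A 3 mm divider, 24 mm high, 110 mm long, runs along y at x = 0, and over it a carrying bar on two posts (y = +-55 mm), leaving a bay 75 mm wide on either side. 0.3 to 0.55 kg. Origin: centre of the underside, z up. Starts on the drip stand
- tote_bar (a point): middle of the tote's black carrying bar, on its axis, 64 mm above the tote's underside; the bar, 12 mm thick and 130 mm long, runs along this point's y; take it from above, fingers closing across it
- stand: fixed drip stand: steel shelf 165 x 225 mm, top 60 mm above the bench, on four legs over a black drip pan 200 x 250 mm. Origin: under its centre on the bench
- dryer_plate (a point): centre of the top of the dryer's slotted steel grille, 30 mm above the bench; grille 180 mm (x) by 236 mm (y), dryer base 200 x 250 mm, fixed. The tote belongs centred on it, long side along y. x points to the dryer's control pod, 50 mm high, which stands from x = 100 to 175 mm along the grille's far long side and carries the locking toggle
- toggle_pivot (a point): the toggle lever's hinge axis, inside the pod, 135 mm from the grille's centre along the dryer's x, 35 mm above the bench; the lever swings about this point's y; x points away from the grille
- collar_grip (a point): on the axis of the toggle's black collar, 47 mm from the pivot along the lever (collar down) and 15 mm below the collar's top; the collar is a cylinder 22 mm in diameter, 34 mm long, round the steel lever. z runs along the lever, away from the pivot. Grip it with the fingers closing along its y (the hinge axis), so that it can turn between them
- lever (a joint): toggle lever angle, rad: 0 = off, leaning 0.4 rad from upright towards the grille; 0.8 = on, leaning 0.4 rad away from the grille. Stays where it is left; with the collar down a steel gate stops it about 0.1 rad from either end
- collar (a joint): how far the locking collar is pulled out along the lever, m: 0 = down (locked), 0.012 = fully up. A spring pulls it back, 2 N at 0 and 4 N at full lift; at more than 0.007 the lever can pass the gate
- bowl1_mid (a point): thin amber-brown plastic carburettor bowl standing mouth down: round, 38 mm across (39 at the lip), 36 mm high plus a 14 mm round boss on top, 44 mm in all; 35 to 70 g. Point: on its axis, half-way up (22 mm above what it stands on), z up. Fragile: hold it with a light grip. May be absent
- bowl2_mid (a point): thin amber-brown plastic carburettor bowl standing mouth down: round, 38 mm across (39 at the lip), 36 mm high plus a 14 mm round boss on top, 44 mm in all; 35 to 70 g. Point: on its axis, half-way up (22 mm above what it stands on), z up. Fragile: hold it with a light grip. May be absent
- bowl3_mid (a point): thin amber-brown plastic carburettor bowl standing mouth down: round, 38 mm across (39 at the lip), 36 mm high plus a 14 mm round boss on top, 44 mm in all; 35 to 70 g. Point: on its axis, half-way up (22 mm above what it stands on), z up. Fragile: hold it with a light grip. May be absent
- cover1_mid (a point): thin grey plastic air-filter cover standing mouth down: a rounded box 52 mm along its x, 34 mm along its y, 38 mm high plus a 14 mm round boss on top, 44 mm in all; 42 to 84 g. Point: in its middle, half-way up (22 mm above what it stands on), z up. Fragile: hold it with a light grip. May be absent
- cover2_mid (a point): thin grey plastic air-filter cover standing mouth down: a rounded box 52 mm along its x, 34 mm along its y, 38 mm high plus a 14 mm round boss on top, 44 mm in all; 42 to 84 g. Point: in its middle, half-way up (22 mm above what it stands on), z up. Fragile: hold it with a light grip. May be absent
- cylinder_block: bystander: finned aluminium engine cylinder, 70 x 75 x 85 mm; origin under its centre. Leave it where it is
- muffler: bystander: dark steel muffler box, 60 x 85 x 45 mm; origin under its centre. Leave it where it is
- driver: bystander: screwdriver with a red handle lying on the bench; origin on its underside near its middle. Leave it where it is
Mind the look-alikes: they are no part of the job. What is shaped like the part that bears bowl1_mid but blue is not meant. What is shaped like the part that bears cover2_mid but purple is not meant.

How it is judged:
On the way, in this order (a step that is already met when the one before it is completed fails the run):
1. the tote stands on the dryer's grille, centred and square, and is let go (horizontal distance between tote and dryer_plate below 0.025 m and angle between the y axis of tote and the y axis of dryer_plate, either way round below 0.14 rad and z of tote in the frame of dryer_plate between -0.005 and 0.005 m and angle between tote's own z axis and vertical below 0.05 rad and contact force between the fingers and tote below 0.2 N), for 0.2 s.
2. every bowl and cover there is stands upright on the tote's floor, let go, with the tote still in place on the grille (all of step 1 and x of bowl1_mid in the frame of tote between -0.077 and 0.077 m and y of bowl1_mid in the frame of tote between -0.109 and 0.109 m and z of bowl1_mid in the frame of tote between 0.02 and 0.03 m and angle between each of bowl1_mid, bowl2_mid, bowl3_mid, cover1_mid, cover2_mid's own z axis and vertical below 0.12 rad and contact force between the fingers and bowl1 below 0.2 N and linear speed of each of bowl1, bowl2, bowl3, cover1, cover2 below 0.05 m/s and x of bowl2_mid in the frame of tote between -0.077 and 0.077 m and y of bowl2_mid in the frame of tote between -0.109 and 0.109 m and z of bowl2_mid in the frame of tote between 0.02 and 0.03 m and contact force between the fingers and bowl2 below 0.2 N and x of bowl3_mid in the frame of tote between -0.077 and 0.077 m and y of bowl3_mid in the frame of tote between -0.109 and 0.109 m and z of bowl3_mid in the frame of tote between 0.02 and 0.03 m and contact force between the fingers and bowl3 below 0.2 N and x of cover1_mid in the frame of tote between -0.077 and 0.077 m and y of cover1_mid in the frame of tote between -0.109 and 0.109 m and z of cover1_mid in the frame of tote between 0.02 and 0.03 m and contact force between the fingers and cover1 below 0.2 N and x of cover2_mid in the frame of tote between -0.077 and 0.077 m and y of cover2_mid in the frame of tote between -0.109 and 0.109 m and z of cover2_mid in the frame of tote between 0.02 and 0.03 m and contact force between the fingers and cover2 below 0.2 N), for 0.2 s.
3. the lever is fully over at on and the collar is back down (value of joint lever above 0.7 rad and value of joint collar below 0.003 m), for 0.2 s.
At the end, for the whole second after the job is handed in: the tote stands flat on the grille, within 25 mm of its centre and 0.14 rad (8 degrees) of square; every bowl and cover there is stands upright (within 0.12 rad) on the tote's floor inside its walls, at rest; the lever is at on (over 0.70 of 0.80 rad) with the collar down (under 3 mm); all is let go (all of step 2 and all of step 3); the robot touches nothing.
It fails at once if a bowl or cover is squeezed or pressed with more than 80 N in all by the two fingers (40 N each) (it cracks) (contact force between the fingers and bowl1 above 80 N or contact force between the fingers and bowl2 above 80 N or contact force between the fingers and bowl3 above 80 N or contact force between the fingers and cover1 above 80 N or contact force between the fingers and cover2 above 80 N).
It fails at once if a bowl or cover is let go more than 25 mm above the floor of the tote (dropped in, or left lying on something) ((contact force between the fingers and bowl1 below 0.05 N and z of bowl1_mid in the frame of tote above 0.05 m and x of bowl1_mid in the frame of tote between -0.08 and 0.08 m and y of bowl1_mid in the frame of tote between -0.112 and 0.112 m) or (contact force between the fingers and bowl2 below 0.05 N and z of bowl2_mid in the frame of tote above 0.05 m and x of bowl2_mid in the frame of tote between -0.08 and 0.08 m and y of bowl2_mid in the frame of tote between -0.112 and 0.112 m) or (contact force between the fingers and bowl3 below 0.05 N and z of bowl3_mid in the frame of tote above 0.05 m and x of bowl3_mid in the frame of tote between -0.08 and 0.08 m and y of bowl3_mid in the frame of tote between -0.112 and 0.112 m) or (contact force between the fingers and cover1 below 0.05 N and z of cover1_mid in the frame of tote above 0.05 m and x of cover1_mid in the frame of tote between -0.08 and 0.08 m and y of cover1_mid in the frame of tote between -0.112 and 0.112 m) or (contact force between the fingers and cover2 below 0.05 N and z of cover2_mid in the frame of tote above 0.05 m and x of cover2_mid in the frame of tote between -0.08 and 0.08 m and y of cover2_mid in the frame of tote between -0.112 and 0.112 m)).
It fails at once if the finned cylinder, the muffler or the screwdriver is pushed aside by more than 25 mm (distance of any of cylinder_block, muffler, driver from where it was at the start of the episode above 0.025 m).
Of bowl1, bowl2, bowl3, cover1, cover2 only 3 to 5 are there at a start; the rules pass over those that are not, and their reading is None.
At some moment in a run one of bowl1, bowl2, bowl3, cover1, cover2 may be knocked a few centimetres aside while the robot is not near it.
It also fails if it takes over 210 s, if anything falls off the work surface, if the arm or the gripper's body presses on something with over 40 N, if the wrist force passes 120 N, or if a joint passes its speed limit or range.

## Robot

A 6-joint arm with a two-finger parallel gripper is mounted at the origin on the work surface. World frame = base frame: x ahead of the robot, y to its left, z up, the work surface at z = 0. Lengths are in m, angles in rad, forces in N, time in s.
With the tool pointing down it reaches from about 0.375 to 0.975 m from the base axis. Payload 3.8 kg.
Tool frame: the origin (TCP) lies midway between the tips of the shut fingers; the grasp point (between the pads) lies 19 mm behind it; z points along the fingers, y is the direction in which the jaws open and shut (so a half turn about z gives the same grasp; the last joint's range is limited). The gripper opens to 85 mm and grips with 20 to 120 N. Pads are 22 mm wide; open, the fingers measure 114 mm over their backs; the gripper's body (76 mm by 85 mm) begins 54 mm behind the grasp point. The pads swing forward as they close: fully open they stand 13 mm farther back than shut.
Start: joints at [-1.23, 0.264, 1.604, -0, 1.274, -0.037], TCP at [0.249, -0.627, 0.231] pointing down, gripper open.
Joint ranges: [-2.63, 2.63], [-0.94, 2.18], [0.31, 2.57], [-1.31, 4.45], [0, 2.66], [-2.55, 2.55]. Speed limits (rad/s): [2.57, 2.57, 3.14, 3.14, 3.14, 3.14].

## Interface

Orientations are given as a rotation vector (axis times angle).
In Python, from workcell import bot gives the robot as it stands.
- The arm moves only by the tool arm_command, never from a script. Its argument "targets" is text: rows parted by semicolons, each of 7 numbers parted by spaces: the shift along the tool's x, y, z in mm, then the turn, a rotation vector about the tool's x, y, z in degrees, then the opening, from 0 (shut) to 1 (fully open). A call has 1 to 10 rows; each row is the pose to reach, as a shift and turn from the pose commanded when the call began, along the tool's axes at that moment; what a row does not reach only later rows make up. A row lasts 1/12 s, in which the tool goes at most 41.7 mm and 7.16 degrees, less where a joint would pass 70% of its speed; a pose out of reach is approached as far as the arm can. A call with a gripper value outside its range is refused whole. The fingers move at their own pace and stop on an object; "newtons" is the grip in N (left out, the last holds). Time passes only in rows, so rows that repeat a pose let the fingers close. It gives the time, the measured TCP pose, the force and the opening at its end, in the units of the state.
- bot.read_state(): the state, without advancing time (a new reading comes with each control period).
- bot.read_camera(name): name is "scene" or "top" or "wrist"; returns (picture, depth): 420x560x3 uint8, blue, green, red; 420x560 float32, m along the optical axis (not along the pixel's ray), 0 where there is no reading.
- bot.camera_params(name): a dict with "fov_y" (degrees; the focal length in pixels is half the picture's height over the tangent of half this angle, whatever the lens; pixels are square), "cx", "cy" (the principal point, pixels), "xyz" and "rotation" of the camera in the world; the wrist camera has in their place "T_tool_cam" (4x4, takes a point from camera to tool coordinates, whose origin is the TCP and whose axes are the flange's). Camera axes: x right, y up, looking along -z (the intrinsics and any distortion apply to the point x, -y, -z); pixel columns grow to the right and rows downward; lengths in m; the calibration is good to about 2 mm. A picture is of the moment at which its call begins: read the wrist's pose just before it. camera_params takes no time and is no camera call.
- bot.finish_job(): hands the job in, once; it reports no verdict.
The state is a dict: "time": time; "q": joint angles; "joint_vel": joint speeds; "joint_torque": joint torques, N m; "tool_pos": TCP position; "tcp_rot": TCP orientation; "wrist_force": force on the tool from outside, world axes, zero at the start; "torque": the same for the moment, N m; "width": opening from 0.0 (shut) to 1.0 (fully open).
Only numpy, scipy, OpenCV 4.12 (cv2) and the standard library are available. Lean on these libraries where they do the work, as an engineer would, in place of code of your own. Each camera call takes 0.05 s, during which the arm holds its last target.

## Working session

There is one attempt and no reset: what is moved stays moved. The work goes in short steps, Python scripts to look and compute and a tool call to move; the robot and the scene stay as the last step left them, time stands still between calls to the robot, and variables do not carry over. Pictures are saved under pics/ and viewed, and the job is handed in when it is done.

Besides the shell and the picture viewer there is one more tool, called by a JSON object that holds its "name" and its "arguments", one argument or row to a line. arm_command: Moves the arm, as the interface text tells. Its arguments: {"type":"object","properties":{"targets":{"type":"string"},"newtons":{"type":"number"}},"required":["targets"]}

```bash
ls; mkdir -p pics
python3 - <<'E'
from workcell import bot
import cv2
s=bot.read_state();print(s)
for n in ("scene","top","wrist"):
    print(n,bot.camera_params(n))
    p,d=bot.read_camera(n);cv2.imwrite(f"pics/{n}0.png",p)
    import numpy as np;np.save(f"{n}0.npy",d)
E
```

```text
pics
{'time': 0.0, 'q': array([-1.22986889e+00,  2.64764202e-01,  1.60538736e+00, -2.63515347e-06,
        1.27368050e+00, -3.68640227e-02]), 'joint_vel': array([-0.00125581,  0.00029017, -0.00035224,  0.00052986,  0.00036427,
       -0.00035951]), 'joint_torque': array([-1.48533774e-03, -5.15117204e+01, -3.67315221e+01, -5.98315910e-04,
        1.31745322e-02,  9.77348975e-06]), 'tool_pos': array([ 0.24876164, -0.62670243,  0.22994736]), 'tcp_rot': array([-3.08353649e+00, -5.89496217e-01,  5.36269925e-04]), 'wrist_force': array([ 0.1313748 ,  0.02087536, -0.05513578]), 'torque': array([-0.0047464 , -0.00710982, -0.00724328]), 'width': 1.0045264513462666}
scene {'fov_y': 54.55846239021266, 'cx': 278.0707479769599, 'cy': 211.9803507500291, 'xyz': array([ 1.33754666, -0.24310057,  0.56106138]), 'rotation': array([0.85671236, 0.66155709, 1.22691641])}
top {'fov_y': 54.02397702976435, 'cx': 272.2600581034621, 'cy': 213.21724464740706, 'xyz': array([ 0.44866575, -0.05649026,  0.95904943]), 'rotation': array([ 0.1471794 , -0.14294072, -1.54775159])}
wrist {'fov_y': 70.41484569161841, 'cx': 280.6983776061781, 'cy': 204.41803576689597, 'T_tool_cam': array([[ 2.76156147e-04,  9.50788485e-01,  3.09840574e-01,
         8.04576815e-02],
       [ 9.99999917e-01, -3.54993986e-04,  1.98063375e-04,
         3.22771138e-04],
       [ 2.98307917e-04,  3.09840493e-01, -9.50788504e-01,
        -1.41373071e-01],
       [ 0.00000000e+00,  0.00000000e+00,  0.00000000e+00,
         1.00000000e+00]])}
```

View pics/top0.png

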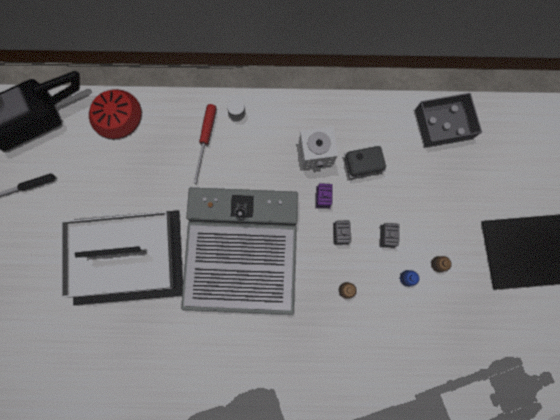

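View pics/scene0.png

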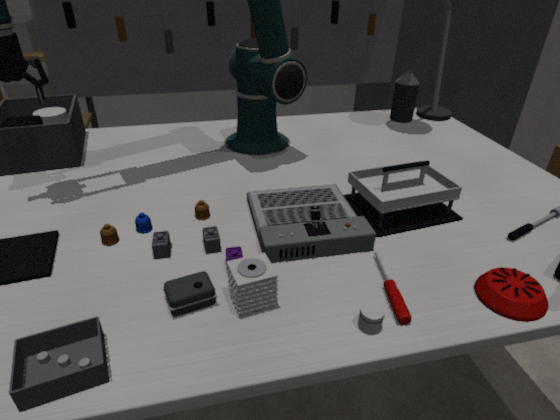

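View pics/wrist0.png

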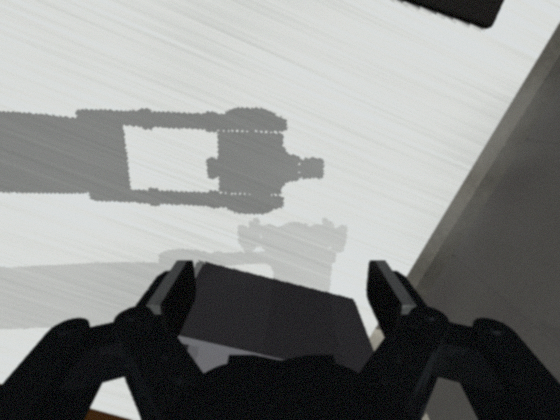

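```bash
cat > h.py <<'E'
import numpy as np, cv2
from scipy.spatial.transform import Rotation as R
from workcell import bot
def cam(n,st=None):
    c=bot.camera_params(n); f=210/np.tan(np.radians(c['fov_y'])/2)
    if n=='wrist':
        st=st or bot.read_state()
        T=np.eye(4);T[:3,:3]=R.from_rotvec(st['tcp_rot']).as_matrix();T[:3,3]=st['tool_pos']
        T=T@c['T_tool_cam'];Rm,t=T[:3,:3],T[:3,3]
    else: Rm,t=R.from_rotvec(c['rotation']).as_matrix(),np.array(c['xyz'])
    return f,c['cx'],c['cy'],Rm,t
def ray(C,uv):
    f,cx,cy,Rm,t=C; uv=np.atleast_2d(uv).astype(float)
    d=np.c_[(uv[:,0]-cx)/f,-(uv[:,1]-cy)/f,-np.ones(len(uv))]
    return d@Rm.T,t
def onz(C,uv,z):
    d,t=ray(C,uv); return t+d*((z-t[2])/d[:,2])[:,None]
def cloud(C,D):
    v,u=np.mgrid[:420,:560]; d,t=ray(C,np.c_[u.ravel(),v.ravel()])
    P=t+d*D.ravel()[:,None]; P[D.ravel()==0]=np.nan
    return P.reshape(420,560,3)
def proj(C,P):
    f,cx,cy,Rm,t=C; p=(np.atleast_2d(P)-t)@Rm
    return np.c_[cx+f*p[:,0]/-p[:,2],cy-f*p[:,1]/-p[:,2]]
E
python3 - <<'E'
from h import *
for n in('top','scene'):
    C=cam(n);P=cloud(C,np.load(n+'0.npy'))
    pts={'top':[(348,290),(442,264),(411,279),(343,233),(391,235),(325,196),(120,250),(240,270),(240,207),(340,330),(140,380),(500,180),(300,120),(30,350),(220,350),(400,170),(115,230)],'scene':[(202,208),(109,233),(161,243),(211,237),(300,350),(406,166),(100,200),(200,300),(480,250),(316,210)]}[n]
    for u,v in pts: print(n,u,v,np.round(P[v,u],3))
E
```

```text
top 348 290 [ 0.453 -0.221  0.042]
top 442 264 [ 0.513 -0.433  0.034]
top 411 279 [ 0.479 -0.359  0.044]
top 343 233 [ 0.578 -0.212  0.042]
top 391 235 [ 0.575 -0.318  0.046]
top 325 196 [ 0.662 -0.172  0.044]
top 120 250 [0.523 0.252 0.132]
top 240 270 [0.492 0.017 0.032]
top 240 207 [0.624 0.017 0.087]
top 340 330 [ 0.364 -0.21  -0.002]
top 140 380 [ 0.249  0.233 -0.001]
top 500 180 [ 0.719 -0.597  0.002]
top 300 120 [ 0.864 -0.116  0.001]
top 30 350 [ 0.308  0.483 -0.   ]
top 220 350 [ 0.316  0.059 -0.001]
top 400 170 [ 0.739 -0.358  0.003]
top 115 230 [0.572 0.292 0.065]
scene 202 208 [ 0.467 -0.224  0.032]
scene 109 233 [ 0.53  -0.434  0.031]
scene 161 243 [ 0.603 -0.32   0.038]
scene 211 237 [ 0.603 -0.214  0.039]
scene 300 350 [ 0.905 -0.096  0.001]
scene 406 166 [0.527 0.275 0.127]
scene 100 200 [ 0.319 -0.486  0.001]
scene 200 300 [ 0.779 -0.251  0.027]
scene 480 250 [0.725 0.38  0.   ]
scene 316 210 [0.623 0.016 0.091]
```

Run:
```python
import cv2
a=cv2.imread('pics/top0.png')[150:320,40:310];cv2.imwrite('pics/c1.png',cv2.resize(a,None,fx=2.9,fy=2.9,interpolation=2))
a=cv2.imread('pics/top0.png')[170:310,300:470];cv2.imwrite('pics/c2.png',cv2.resize(a,None,fx=4,fy=4,interpolation=2))
```

```text
(no output)
```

View pics/c1.png

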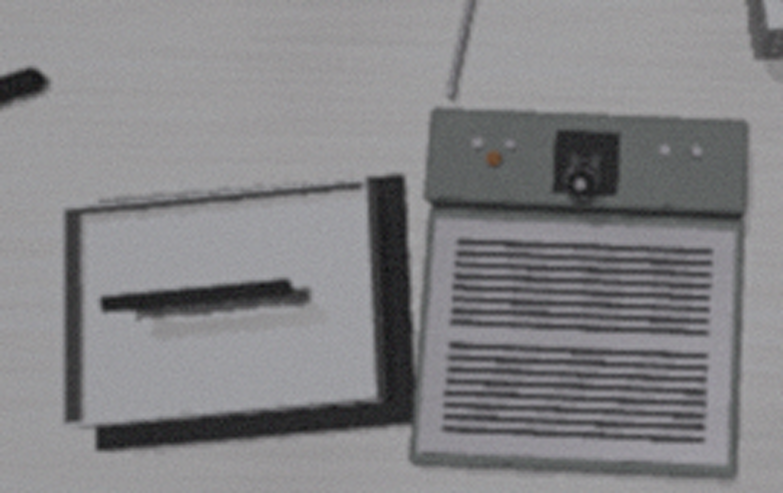

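View pics/c2.png

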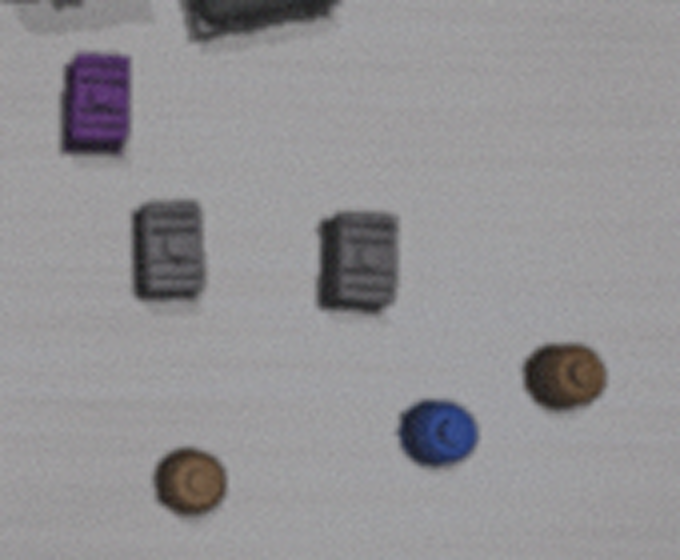

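Run:
```python
from h import *
C=cam('top');D=np.load('top0.npy');P=cloud(C,D);p=cv2.imread('pics/top0.png')
g=p.max(2)
def rect(m,name):
    c,_=cv2.findContours(m.astype(np.uint8),0,1);c=max(c,key=cv2.contourArea)
    r=cv2.minAreaRect(c.astype(np.float32));print(name,r,len(np.argwhere(m)))
    return r
v,u=np.mgrid[:420,:560]
# bar
m=(P[...,2]>0.105)&(P[...,2]<0.15)&(u<190)&(v>200)&(v<310)&(g<80)
Q=P[m];print('bar',len(Q),Q.mean(0),Q.min(0),Q.max(0))
r=rect(m,'bar');bx=cv2.boxPoints(r);print(onz(C,bx,.13).round(4)); print('ctr',onz(C,[r[0]],.13))
w=onz(C,bx,.13)
# pca
X=Q[:,:2]-Q[:,:2].mean(0);a=np.linalg.svd(X,full_matrices=False)[2][0];print('bar dir',a,np.degrees(np.arctan2(a[0],a[1])),(X@a).min(),(X@a).max(), 'mid',Q[:,:2].mean(0)+a*((X@a).min()+(X@a).max())/2)
# tote rim z 0.08..0.1
m=(P[...,2]>0.080)&(P[...,2]<0.097)&(u<190)&(v>190)&(v<310)
Q=P[m];r=cv2.minAreaRect(Q[:,:2].astype(np.float32));print('rim',len(Q),r)
# tote floor
m=(P[...,2]>0.055)&(P[...,2]<0.072)&(u<190)&(v>190)&(v<310)&(g>110)
Q=P[m];r=cv2.minAreaRect(Q[:,:2].astype(np.float32));print('floor',len(Q),r,np.median(Q[:,2]))
# dryer: z 0.015..0.045 
m=(P[...,2]>0.02)&(P[...,2]<0.04)&(u>180)&(u<300)&(v>215)&(v<320)
Q=P[m];r=cv2.minAreaRect(Q[:,:2].astype(np.float32));print('base',len(Q),r)
m2=m&(g>110)
r=rect(m2,'grille bright');b=onz(C,cv2.boxPoints(r),.03);print(b.round(4),'ctr',b.mean(0),np.linalg.norm(b[0]-b[1]),np.linalg.norm(b[1]-b[2]))
m=(P[...,2]>0.044)&(P[...,2]<0.056)&(u>180)&(u<305)&(v>180)&(v<230)
Q=P[m];r=cv2.minAreaRect(Q[:,:2].astype(np.float32));print('pod',len(Q),r)
m=(P[...,2]>0.065)&(u>220)&(u<265)&(v>190)&(v<225)
Q=P[m];print('collar',len(Q),Q.mean(0),Q.max(0),Q.min(0))
```

```text
bar 362 [0.51915739 0.27686255 0.12860282] [0.50933716 0.21405123 0.1210525 ] [0.53006231 0.34379665 0.1330107 ]
bar ((107.4854965209961, 251.84515380859375), (5.693783283233643, 65.2762680053711), 84.64418029785156) 362
[[0.5172 0.3433 0.13  ]
 [0.5319 0.2134 0.13  ]
 [0.5205 0.2115 0.13  ]
 [0.5059 0.341  0.13  ]]
ctr [[0.5188492  0.27739136 0.13      ]]
bar dir [ 0.10669699 -0.99429158] 173.87505394104946 -0.06693745331065953 0.06299792485867309 mid [0.51894722 0.27882107]
rim 863 ((0.5196460485458374, 0.2797113060951233), (0.16246576607227325, 0.2282935380935669), 6.4464850425720215)
floor 6447 ((0.5177697539329529, 0.2830433249473572), (0.15965159237384796, 0.21588832139968872), 6.639227867126465) 0.06302101633801582
base 9991 ((0.4997328519821167, 0.019244946539402008), (0.2502712607383728, 0.2010328471660614), 88.68899536132812)
grille bright ((238.5950469970703, 267.1238098144531), (108.39332580566406, 82.37413024902344), 2.2906100749969482) 5575
[[ 0.411   0.1408  0.03  ]
 [ 0.5945  0.144   0.03  ]
 [ 0.589  -0.1034  0.03  ]
 [ 0.4061 -0.0977  0.03  ]] ctr [0.5001774  0.02090232 0.03      ] 0.18351560490815036 0.24747141660940095
pod 3413 ((0.6367636919021606, 0.016025185585021973), (0.2496803253889084, 0.07569389790296555), 88.85143280029297)
collar 128 [0.61562725 0.01556205 0.08743009] [0.63766211 0.02753771 0.10127285] [0.60077371 0.00544471 0.06506005]
```

```bash
cat >> h.py <<'E'
def go(x,y,z,az,st=None):
    """print shift mm / turn deg to reach TCP xyz pointing down, tool x azimuth az deg"""
    st=st or bot.read_state();R0=R.from_rotvec(st['tcp_rot'])
    a=np.radians(az);Rt=R.from_matrix(np.array([[np.cos(a),np.sin(a),0],[np.sin(a),-np.cos(a),0],[0,0,-1]]).T.T)
    X=np.array([np.cos(a),np.sin(a),0]);Z=np.array([0,0,-1.]);Rt=R.from_matrix(np.c_[X,np.cross(Z,X),Z])
    sh=R0.inv().apply(np.array([x,y,z])-st['tool_pos'])*1000
    print('shift',sh.round(1),'turn',np.degrees((R0.inv()*Rt).as_rotvec()).round(2),'pos',st['tool_pos'].round(4),'az',azi(st),'F',st['wrist_force'].round(2),'w',round(st['width'],3),'t',round(st['time'],2))
def azi(st):
    X=R.from_rotvec(st['tcp_rot']).as_matrix();return round(float(np.degrees(np.arctan2(X[1,0],X[0,0]))),2)
E
python3 -c "
from h import *
go(.519,.279,.25,96.3)"
```

```text
shift [ 585.3 -742.3  -18.4] turn [-8.000e-02 -7.000e-02 -7.465e+01] pos [ 0.2488 -0.6268  0.2302] az 21.65 F [-0.14  0.07  0.14] w 0.999 t 0.15
```

{"name": "arm_command", "arguments": {
  "targets": "585 -742 -18 0 0 -74.6 1;585 -742 -18 0 0 -74.6 1;585 -742 -18 0 0 -74.6 1;585 -742 -18 0 0 -74.6 1;585 -742 -18 0 0 -74.6 1;585 -742 -18 0 0 -74.6 1;585 -742 -18 0 0 -74.6 1;585 -742 -18 0 0 -74.6 1;585 -742 -18 0 0 -74.6 1;585 -742 -18 0 0 -74.6 1",
  "newtons": 60
}}

```text
time: 0.98
tool_pos: [0.3679, -0.2262, 0.2391]
tcp_rot: [2.151, 2.29, 0.0]
wrist_force: [1.7, 0.5, -0.2]
width: 0.997
```

```bash
python3 -c "
from h import *
go(.519,.279,.25,96.3)"
```

```text
shift [494.8 182.4 -10.8] turn [ 0.01 -0.   -2.72] pos [ 0.3679 -0.2262  0.2391] az 93.58 F [ 1.74  0.49 -0.15] w 0.997 t 0.98
```

{"name": "arm_command", "arguments": {
  "targets": "480 176 -10 0 0 -2.7 1;480 176 -10 0 0 -2.7 1;480 176 -10 0 0 -2.7 1;480 176 -10 0 0 -2.7 1;480 176 -10 0 0 -2.7 1;480 176 -10 0 0 -2.7 1;480 176 -10 0 0 -2.7 1;480 176 -10 0 0 -2.7 1;480 176 -10 0 0 -2.7 1;480 176 -10 0 0 -2.7 1"
}}

```text
time: 1.82
tool_pos: [0.4888, 0.1727, 0.2473]
tcp_rot: [2.102, 2.335, -0.0]
wrist_force: [0.3, -0.8, 0.0]
width: 0.996
```

```bash
python3 -c "
from h import *
go(.519,.279,.25,96.3)"
```

```text
shift [102.6  41.1  -2.7] turn [ 0.    0.01 -0.3 ] pos [0.4888 0.1727 0.2473] az 96.0 F [ 0.3  -0.81  0.04] w 0.996 t 1.82
```

{"name": "arm_command", "arguments": {
  "targets": "88 37 -3 0 0 0 1;88 37 -3 0 0 0 1;88 37 -3 0 0 0 1;88 37 -3 0 0 0 1;88 37 -3 0 0 0 1;88 37 -3 0 0 0 1"
}}

```text
time: 2.32
tool_pos: [0.516, 0.2607, 0.2498]
tcp_rot: [-2.103, -2.334, 0.003]
wrist_force: [0.5, -0.2, -1.2]
width: 1.002
```

```bash
cat >> h.py <<'E'
def shot(n,name):
    st=bot.read_state() if n=='wrist' else None
    C=cam(n,st);p,D=bot.read_camera(n);cv2.imwrite(f'pics/{name}.png',p);return C,p,D,cloud(C,D)
E
python3 -c "
from h import *
go(.519,.279,.25,96.3)
C,p,D,P=shot('wrist','w1')
g=p.max(2)
m=(P[...,2]>.105)&(P[...,2]<.15)&(g<70)
v,u=np.mgrid[:420,:560]
m&=(v<300)
Q=P[m];print(len(Q),Q.min(0),Q.max(0),np.median(Q[:,2]));r=cv2.minAreaRect(Q[:,:2].astype(np.float32));print(r)
"
```

```text
shift [17.9  4.8 -0.2] turn [-0.07  0.06 -0.35] pos [0.516  0.2607 0.2498] az 95.95 F [ 0.47 -0.15 -1.21] w 1.002 t 2.32
1596 [0.5086402  0.21733992 0.12200128] [0.53143466 0.34421079 0.1308367 ] 0.12784705823608145
((0.5206267237663269, 0.2805928587913513), (0.010957249440252781, 0.12713849544525146), 5.978261947631836)
```

View pics/w1.png

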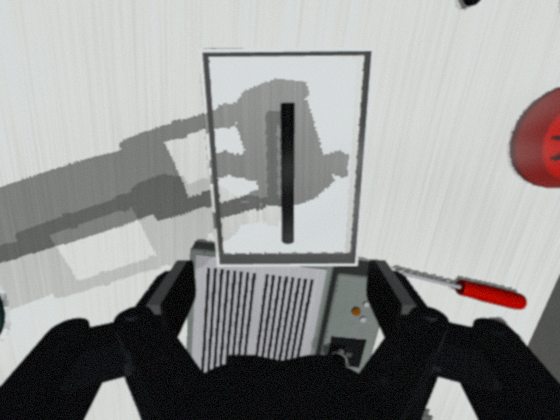

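```bash
python3 -c "
from h import *
go(.520,.280,.107,96.1)"
```

```text
shift [ 19.2   6.  143. ] turn [-0.05  0.05 -0.2 ] pos [0.5161 0.2604 0.25  ] az 95.9 F [-0.56 -0.27  0.69] w 1.0 t 2.37
```

{"name": "arm_command", "arguments": {
  "targets": "19 6 40 0 0 -0.2 1;19 6 70 0 0 -0.2 1;19 6 100 0 0 -0.2 1;19 6 120 0 0 -0.2 1;19 6 135 0 0 -0.2 1;19 6 143 0 0 -0.2 1;19 6 143 0 0 -0.2 1;19 6 143 0 0 -0.2 1"
}}

```text
time: 3.03
tool_pos: [0.5208, 0.2805, 0.1078]
tcp_rot: [2.1, 2.336, 0.0]
wrist_force: [0.3, -0.1, -0.2]
width: 0.998
```

```bash
python3 -c "
from h import *
go(.520,.280,.107,96.1)"
```

```text
shift [-0.4 -0.8  0.8] turn [ 0.01  0.   -0.01] pos [0.5208 0.2805 0.1078] az 96.09 F [ 0.33 -0.1  -0.2 ] w 0.998 t 3.03
```

Close on the bar.

{"name": "arm_command", "arguments": {
  "targets": "0 -1 1 0 0 0 0;0 -1 1 0 0 0 0;0 -1 1 0 0 0 0;0 -1 1 0 0 0 0;0 -1 1 0 0 0 0;0 -1 1 0 0 0 0;0 -1 1 0 0 0 0;0 -1 1 0 0 0 0",
  "newtons": 80
}}

```text
time: 3.7
tool_pos: [0.5199, 0.2815, 0.107]
tcp_rot: [2.098, 2.338, 0.001]
wrist_force: [-0.9, 0.4, 3.3]
width: 0.11
```

{"name": "arm_command", "arguments": {
  "targets": "0 0 -10 0 0 0 0;0 0 -25 0 0 0 0;0 0 -45 0 0 0 0;0 0 -65 0 0 0 0;0 0 -80 0 0 0 0;0 0 -80 0 0 0 0;0 0 -80 0 0 0 0"
}}

```text
time: 4.28
tool_pos: [0.5198, 0.2814, 0.1868]
tcp_rot: [2.099, 2.337, 0.002]
wrist_force: [-1.1, -0.0, -4.0]
width: 0.113
```

```bash
python3 -c "
from h import *
go(.4997,.0192,.187,88.7)
C,p,D,P=shot('wrist','w2');shot('scene','s2')"
```

```text
shift [-258.5  -48.1   -0.4] turn [ 0.06 -0.03  7.47] pos [0.5198 0.2814 0.1868] az 96.17 F [-1.08 -0.04 -4.  ] w 0.113 t 4.28
```

View pics/s2.png

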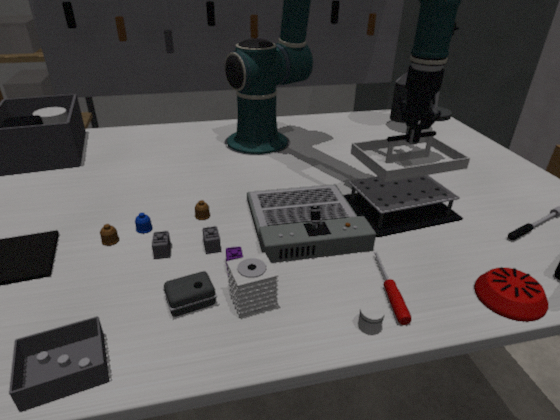

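View pics/w2.png

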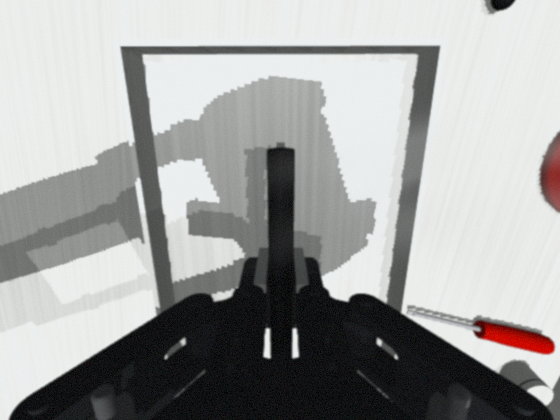

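{"name": "arm_command", "arguments": {
  "targets": "-25 -5 0 0 0 2 0;-55 -10 0 0 0 4 0;-90 -17 0 0 0 6 0;-125 -23 0 0 0 7.4 0;-160 -30 0 0 0 7.4 0;-195 -36 0 0 0 7.4 0;-225 -42 0 0 0 7.4 0;-245 -46 0 0 0 7.4 0;-257 -48 0 0 0 7.4 0;-257 -48 0 0 0 7.4 0"
}}

```text
time: 5.22
tool_pos: [0.4982, 0.0185, 0.1848]
tcp_rot: [-2.247, -2.193, 0.004]
wrist_force: [-0.0, -0.6, -4.3]
width: 0.109
```

```bash
python3 -c "
from h import *
bot.read_camera('scene')
go(.4997,.0205,.077,88.7)
C,p,D,P=shot('top','t3')"
```

```text
shift [  0.5   1.3 108.1] turn [-0.13 -0.03 -0.07] pos [0.4986 0.02   0.1851] az 88.63 F [ 0.14  0.94 -3.51] w 0.107 t 5.27
```

View pics/t3.png

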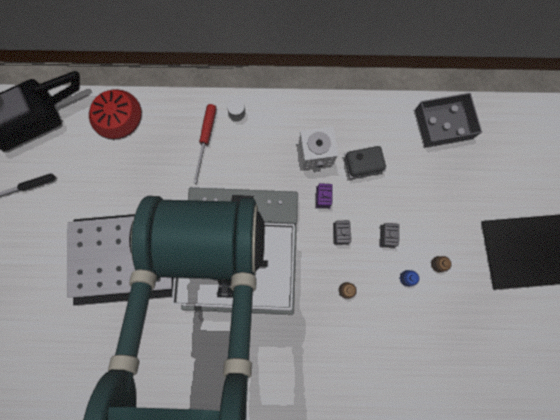

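{"name": "arm_command", "arguments": {
  "targets": "0 1 25 0 0 0 0;0 1 50 0 0 0 0;0 1 75 0 0 0 0;0 1 92 0 0 0 0;0 1 100 0 0 0 0;0 1 104 0 0 0 0;0 1 107 0 0 0 0;0 1 108 0 0 0 0;0 1 108 0 0 0 0"
}}

```text
time: 6.07
tool_pos: [0.5015, 0.0209, 0.0793]
tcp_rot: [2.244, 2.197, 0.002]
wrist_force: [0.4, 0.3, -2.7]
width: 0.11
```

```bash
python3 -c "
from h import *
go(.4997,.0205,.077,88.7)
C,p,D,P=shot('wrist','w4')"
```

```text
shift [-0.4 -1.8  2.3] turn [ 0.11 -0.01  0.09] pos [0.5015 0.0209 0.0793] az 88.79 F [ 0.39  0.29 -2.72] w 0.11 t 6.07
```

View pics/w4.png

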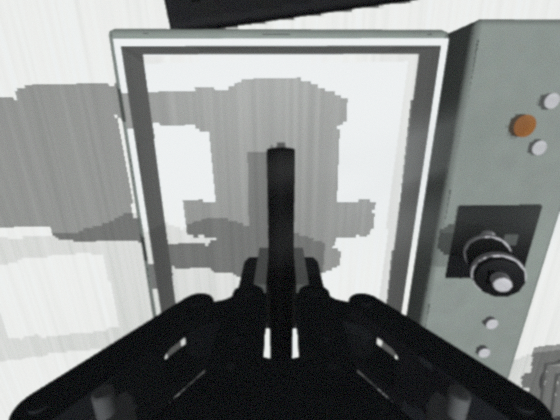

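Force still shows most of the tote's weight, partly landed; lower a little more, then open.

{"name": "arm_command", "arguments": {
  "targets": "0 -2 1 0 0 0 0;0 -2 2 0 0 0 0;0 -2 2 0 0 0 0"
}}

```text
time: 6.37
tool_pos: [0.4988, 0.0206, 0.077]
tcp_rot: [2.245, 2.197, 0.001]
wrist_force: [-1.3, -0.4, -2.4]
width: 0.108
```

{"name": "arm_command", "arguments": {
  "targets": "0 0 1 0 0 0 0;0 0 2 0 0 0 0;0 0 2 0 0 0 0"
}}

```text
time: 6.62
tool_pos: [0.4988, 0.0206, 0.0769]
tcp_rot: [2.245, 2.197, 0.0]
wrist_force: [-6.8, -0.2, 13.6]
width: 0.105
```

{"name": "arm_command", "arguments": {
  "targets": "0 0 -1 0 0 0 0;0 0 -1.5 0 0 0 0.3;0 0 -1.5 0 0 0 0.6;0 0 -1.5 0 0 0 0.6;0 0 -1.5 0 0 0 0.6;0 0 -40 0 0 0 0.6;0 0 -80 0 0 0 0.6;0 0 -120 0 0 0 0.6;0 0 -150 0 0 0 1;0 0 -150 0 0 0 1"
}}

```text
time: 7.45
tool_pos: [0.5034, 0.0206, 0.2326]
tcp_rot: [2.238, 2.19, 0.016]
wrist_force: [0.6, 0.2, 0.4]
width: 0.858
```

```bash
python3 -c "
from h import *
go(.4997,.0205,.3,88.7)
C,p,D,P=shot('wrist','w5')
g=p.max(2)
v,u=np.mgrid[:420,:560]
m=(P[...,2]>.075)&(P[...,2]<.12)&(g<75)&(v<300)
m&=(abs(P[...,0]-.5)<.05)
Q=P[m];print('bar',len(Q),np.median(Q[:,2]),cv2.minAreaRect(Q[:,:2].astype(np.float32)))
m=(P[...,2]>.052)&(P[...,2]<.062)&(P[...,0]<.59)&(P[...,0]>.41)&(v<330)
Q=P[m];print('rim',len(Q),np.median(Q[:,2]),cv2.minAreaRect(Q[:,:2].astype(np.float32)))
m=(P[...,2]>.043)&(P[...,2]<.056)&(P[...,0]>.59)&(P[...,0]<.7)&(v<330)
Q=P[m];print('pod',len(Q),cv2.minAreaRect(Q[:,:2].astype(np.float32)))
m=(P[...,2]>.03)&(P[...,2]<.036)&(P[...,0]>.4)&(P[...,0]<.6)
Q=P[m];print('floor',np.median(Q[:,2]))
"
```

```text
shift [ -0.1  -2.8 -67.4] turn [ 0.8  -0.01  0.07] pos [0.5034 0.0206 0.2326] az 88.77 F [0.62 0.21 0.43] w 0.858 t 7.45
bar 1321 0.09794281141691535 ((0.49914756417274475, 0.02020856738090515), (0.12709254026412964, 0.011067003011703491), 88.68826293945312)
rim 7580 0.05811771997530943 ((0.5026127696037292, 0.04951460659503937), (0.2897346615791321, 0.1681145280599594), 88.5208969116211)
pod 13132 ((0.637487530708313, 0.03504137694835663), (0.08524306118488312, 0.2891242504119873), 1.6979730129241943)
floor 0.031808173954377905
```

View pics/w5.png

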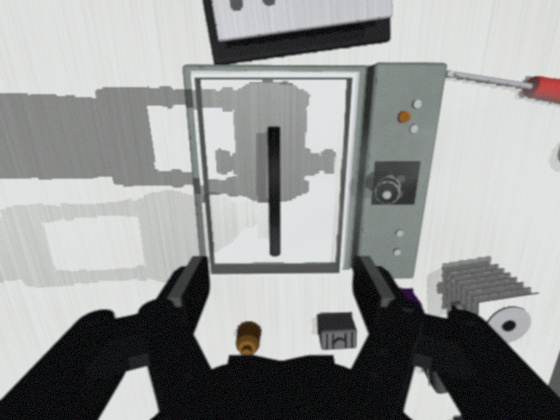

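```bash
cat >> h.py <<'E'
def parts(C,p,P,dbg=True):
    hsv=cv2.cvtColor(p,cv2.COLOR_BGR2HSV);out=[]
    z=P[...,2];m=((z>.028)&(z<.055)&(P[...,1]<-.12)&(P[...,0]<.7)&(P[...,0]>.36)&(P[...,1]>-.56)).astype(np.uint8)
    n,L,S,c=cv2.connectedComponentsWithStats(m,connectivity=8)
    for i in range(1,n):
        if S[i,4]<60: continue
        k=L==i;Q=P[k];h=np.median(hsv[k],0);H,s=h[0],h[1]
        col='grey' if s<60 else 'amber' if H<25 else 'blue' if H<122 else 'purple'
        r=cv2.minAreaRect(Q[:,:2].astype(np.float32));(a,b)=r[1];ang=r[2] if a>b else r[2]+90
        ang=(ang+90)%180-90
        out.append((col,r[0],ang));
        print(col,'hsv',h,'px',c[i].round(0),'n',S[i,4],'xy',np.round(r[0],4),'size',np.round(r[1],4),'longaxis az',round(ang,1),'zmax',np.percentile(Q[:,2],98).round(3))
    return out
E
python3 -c "
from h import *
C,p,D,P=shot('top','t6');parts(C,p,P)
C,p,D,P=shot('scene','s6');parts(C,p,P)"
```

```text
purple hsv [138. 117. 109.] px [325. 194.] n 327 xy [ 0.6684 -0.1728] size [0.0339 0.0525] longaxis az -2.9 zmax 0.046
grey hsv [133.  10.  99.] px [343. 232.] n 352 xy [ 0.5815 -0.2132] size [0.0502 0.0345] longaxis az 2.6 zmax 0.046
grey hsv [132.   11.   94.5] px [391. 234.] n 364 xy [ 0.5785 -0.3225] size [0.0351 0.0519] longaxis az -3.9 zmax 0.046
amber hsv [ 14.  93. 100.] px [444. 264.] n 191 xy [ 0.515  -0.4387] size [0.0336 0.0331] longaxis az 0.3 zmax 0.047
blue hsv [113. 145. 129.] px [412. 278.] n 193 xy [ 0.4817 -0.3649] size [0.0327 0.0345] longaxis az -34.1 zmax 0.046
amber hsv [ 14.  93. 110.] px [349. 290.] n 193 xy [ 0.4526 -0.2245] size [0.0327 0.0327] longaxis az -24.6 zmax 0.046
amber hsv [ 15. 158.  70.] px [202. 205.] n 113 xy [ 0.4589 -0.2252] size [0.0321 0.0253] longaxis az 84.2 zmax 0.045
blue hsv [110. 211.  95.] px [142. 218.] n 129 xy [ 0.4884 -0.364 ] size [0.0268 0.0347] longaxis az -82.4 zmax 0.046
amber hsv [ 15. 158.  69.] px [108. 229.] n 145 xy [ 0.5207 -0.437 ] size [0.0266 0.0344] longaxis az -77.7 zmax 0.046
grey hsv [140.  12.  59.] px [211. 234.] n 257 xy [ 0.585  -0.2128] size [0.0534 0.0338] longaxis az 1.9 zmax 0.045
grey hsv [135.  13.  57.] px [161. 239.] n 282 xy [ 0.5799 -0.3218] size [0.0339 0.0547] longaxis az -3.4 zmax 0.046
purple hsv [140. 166.  80.] px [234. 252.] n 203 xy [ 0.6673 -0.1726] size [0.0335 0.0436] longaxis az -1.8 zmax 0.045
```

```bash
python3 -c "
from h import *
go(.4526,-.2245,.2,-1.3)"
```

```text
shift [-246.   -40.6   24.2] turn [ 2.000e-02 -1.000e-02  9.007e+01] pos [0.4984 0.0206 0.2242] az 88.77 F [-0.71  0.48 -0.87] w 1.0 t 7.6
```

{"name": "arm_command", "arguments": {
  "targets": "-246 -41 24 0 0 90 0.65;-246 -41 24 0 0 90 0.65;-246 -41 24 0 0 90 0.65;-246 -41 24 0 0 90 0.65;-246 -41 24 0 0 90 0.65;-246 -41 24 0 0 90 0.65;-246 -41 24 0 0 90 0.65;-246 -41 24 0 0 90 0.65;-246 -41 24 0 0 90 0.65;-246 -41 24 0 0 90 0.65",
  "newtons": 22
}}

```text
time: 8.43
tool_pos: [0.4502, -0.2242, 0.1972]
tcp_rot: [-3.105, -0.456, 0.007]
wrist_force: [-0.2, 0.1, -0.1]
width: 0.653
```

{"name": "arm_command", "arguments": {
  "targets": "0 0 0 0 0 13 0.65;0 0 0 0 0 20 0.65;0 0 0 0 0 20 0.65;0 0 0 0 0 20 0.65"
}}

```text
time: 8.77
tool_pos: [0.4506, -0.2236, 0.1975]
tcp_rot: [-3.138, 0.082, 0.007]
wrist_force: [0.6, -0.3, -0.2]
width: 0.649
```

```bash
python3 -c "
from h import *
go(.4526,-.2245,.2,-1.3)
C,p,D,P=shot('wrist','w7');parts(C,p,P)"
```

```text
shift [ 2.   0.8 -2.5] turn [-0.13  0.26 -1.7 ] pos [ 0.4506 -0.2236  0.1975] az -3.0 F [ 0.64 -0.3  -0.18] w 0.649 t 8.77
grey hsv [120.  10. 105.] px [381.  44.] n 2404 xy [ 0.5795 -0.3219] size [0.0343 0.0517] longaxis az -3.4 zmax 0.043
grey hsv [120.   9. 113.] px [262.  46.] n 2306 xy [ 0.5838 -0.213 ] size [0.0519 0.0339] longaxis az 2.4 zmax 0.043
amber hsv [ 15.  80. 118.] px [494. 110.] n 947 xy [ 0.5163 -0.4358] size [0.0305 0.0332] longaxis az -3.9 zmax 0.044
blue hsv [113. 119. 159.] px [416. 148.] n 831 xy [ 0.4832 -0.3638] size [0.0336 0.0323] longaxis az 15.2 zmax 0.044
amber hsv [ 16. 109.  75.] px [282. 182.] n 747 xy [ 0.4537 -0.2246] size [0.0331 0.0332] longaxis az -30.8 zmax 0.044
```

View pics/w7.png

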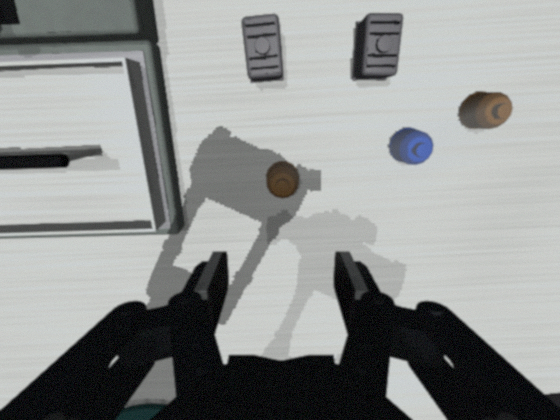

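{"name": "arm_command", "arguments": {
  "targets": "3 1 40 0 0 -1.5 0.65;3 1 80 0 0 -1.5 0.65;3 1 110 0 0 -1.5 0.65;3 1 135 0 0 -1.5 0.65;3 1 155 0 0 -1.5 0.65;3 1 155 0 0 -1.5 0.65;3 1 155 0 0 -1.5 0.65"
}}

```text
time: 9.4
tool_pos: [0.4532, -0.2245, 0.0434]
tcp_rot: [-3.139, 0.034, 0.007]
wrist_force: [0.3, 0.4, -0.7]
width: 0.652
```

```bash
python3 -c "
from h import *
go(.4532,-.2246,.004,-1.3)"
```

```text
shift [ 0.2  0.2 39.4] turn [-0.14  0.26  0.06] pos [ 0.4532 -0.2245  0.0434] az -1.24 F [ 0.35  0.37 -0.7 ] w 0.652 t 9.4
```

{"name": "arm_command", "arguments": {
  "targets": "0 0 15 0 0 0 0.65;0 0 28 0 0 0 0.65;0 0 36 0 0 0 0.65;0 0 39 0 0 0 0.65;0 0 39 0 0 0 0.65;0 0 39 0 0 0 0.4;0 0 39 0 0 0 0.3;0 0 39 0 0 0 0.3;0 0 39 0 0 0 0.3;0 0 39 0 0 0 0.3",
  "newtons": 22
}}

```text
time: 10.23
tool_pos: [0.4561, -0.2261, 0.0075]
tcp_rot: [3.14, -0.037, 0.003]
wrist_force: [-0.4, 0.1, 6.5]
width: 0.437
```

{"name": "arm_command", "arguments": {
  "targets": "0 0 -4 0 0 0 0.3;0 0 -10 0 0 0 0.3;0 0 -30 0 0 0 0.3;0 0 -60 0 0 0 0.3;0 0 -100 0 0 0 0.3;0 0 -140 0 0 0 0.3;0 0 -180 0 0 0 0.3;0 0 -180 0 0 0 0.3"
}}

```text
time: 10.9
tool_pos: [0.4601, -0.2283, 0.1962]
tcp_rot: [3.134, -0.037, 0.022]
wrist_force: [1.7, -1.4, 1.0]
width: 0.438
```

```bash
python3 -c "
from h import *
c=np.array([.4992,.0202]);ey=np.array([np.cos(np.radians(88.7)),np.sin(np.radians(88.7))]);ex=np.array([ey[1],-ey[0]])
for a in(-40,40):
  for b in (-55,55): print(a,b,(c+ex*a/1e3+ey*b/1e3).round(4))
go(.4592-.0013,-.034,.19,-1.3)
C,p,D,P=shot('wrist','w8')"
```

```text
-40 -55 [ 0.458  -0.0339]
-40 55 [0.4605 0.0761]
40 -55 [ 0.5379 -0.0357]
40 55 [0.5404 0.0743]
shift [  -6.8 -194.3    4.7] turn [ 0.42 -0.8  -0.05] pos [ 0.4601 -0.2283  0.1962] az -1.35 F [ 1.74 -1.38  1.05] w 0.438 t 10.9
```

View pics/w8.png

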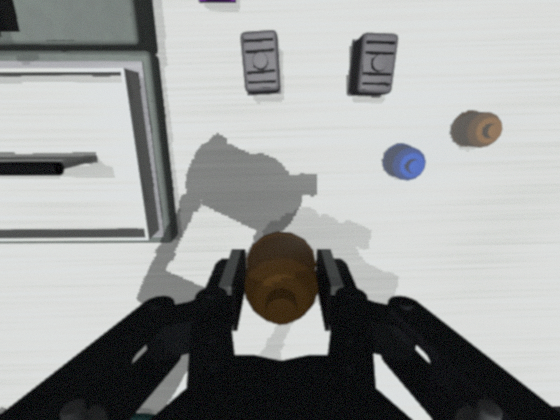

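```bash
python3 -c "
from h import *
go(.4605,.0761,.19,-1.3)"
```

```text
shift [  -5.2 -303.6    0.9] turn [ 0.31 -0.58 -0.05] pos [ 0.4586 -0.2275  0.1926] az -1.35 F [-0.16  0.21 -0.72] w 0.436 t 10.95
```

{"name": "arm_command", "arguments": {
  "targets": "-2 -25 0 0 0 0 0.3;-5 -60 0 0 0 0 0.3;-5 -100 0 0 0 0 0.3;-5 -140 0 0 0 0 0.3;-5 -180 0 0 0 0 0.3;-5 -220 0 0 0 0 0.3;-5 -260 0 0 0 0 0.3;-5 -290 0 0 0 0 0.3;-5 -304 0 0 0 0 0.3;-5 -304 0 0 0 0 0.3"
}}

```text
time: 11.78
tool_pos: [0.4559, 0.0812, 0.1848]
tcp_rot: [-3.141, 0.031, 0.005]
wrist_force: [-0.7, -0.9, -0.8]
width: 0.436
```

{"name": "arm_command", "arguments": {
  "targets": "0 0 20 0 0 0 0.3;0 0 50 0 0 0 0.3;0 0 80 0 0 0 0.3;0 0 105 0 0 0 0.3;0 0 118 0 0 0 0.3;0 0 118 0 0 0 0.3;0 0 118 0 0 0 0.3"
}}

```text
time: 12.37
tool_pos: [0.4556, 0.0775, 0.0669]
tcp_rot: [3.141, -0.038, -0.006]
wrist_force: [-0.3, 0.2, -0.4]
width: 0.436
```

```bash
python3 -c "
from h import *
C,p,D,P=shot('wrist','w9')
go(.4605,.0761,.0405,-1.3)"
```

```text
shift [ 3.5  1.6 27.7] turn [ 0.02  0.06 -0.09] pos [0.4571 0.0778 0.0682] az -1.39 F [ 0.15 -0.14  0.13] w 0.433 t 12.42
```

View pics/w9.png

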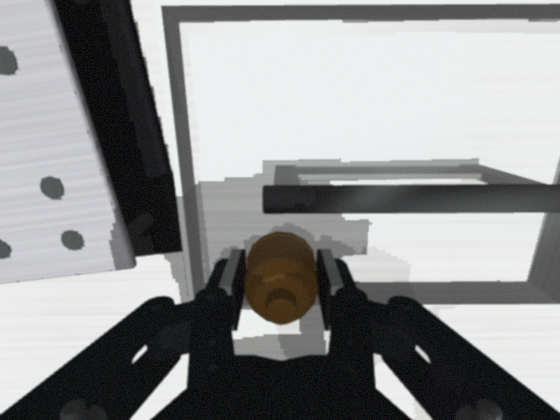

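Bowl held over the near-robot bay, left end (px 281,277), clear of bar and walls. Lower in small steps.

{"name": "arm_command", "arguments": {
  "targets": "3 1 10 0 0 0 0.3;3 1 18 0 0 0 0.3;3 1 23 0 0 0 0.3;3 1 25 0 0 0 0.3;3 1 26 0 0 0 0.3;3 1 26 0 0 0 0.3"
}}

```text
time: 12.92
tool_pos: [0.4601, 0.0774, 0.0421]
tcp_rot: [3.141, -0.037, -0.001]
wrist_force: [0.2, 0.7, -0.4]
width: 0.439
```

{"name": "arm_command", "arguments": {
  "targets": "0 0 1 0 0 0 0.3;0 0 1.5 0 0 0 0.3;0 0 1.5 0 0 0 0.3"
}}

```text
time: 13.17
tool_pos: [0.4604, 0.0774, 0.041]
tcp_rot: [-3.141, 0.037, -0.0]
wrist_force: [-0.1, -0.3, 0.1]
width: 0.435
```

{"name": "arm_command", "arguments": {
  "targets": "0 0 1 0 0 0 0.3;0 0 1.5 0 0 0 0.3;0 0 1.5 0 0 0 0.3"
}}

```text
time: 13.42
tool_pos: [0.4606, 0.0775, 0.0405]
tcp_rot: [-3.141, 0.037, -0.0]
wrist_force: [-4.2, -0.2, 7.9]
width: 0.438
```

{"name": "arm_command", "arguments": {
  "targets": "0 0 -1 0 0 0 0.5;0 0 -1 0 0 0 0.65;0 0 -1 0 0 0 0.65;0 0 -1 0 0 0 0.65;0 0 -15 0 0 0 0.65;0 0 -40 0 0 0 0.65;0 0 -80 0 0 0 0.65;0 0 -120 0 0 0 0.65;0 0 -160 0 0 0 0.65;0 0 -160 0 0 0 0.65"
}}

```text
time: 14.25
tool_pos: [0.4659, 0.078, 0.2085]
tcp_rot: [-3.139, 0.037, -0.024]
wrist_force: [1.3, -0.4, 1.1]
width: 0.652
```

```bash
cat >> h.py <<'E'
def intote(C,p,P):
    z=P[...,2];m=((z>.058)&(z<.085)&(abs(P[...,0]-.4992)<.078)&(abs(P[...,1]-.0202)<.105)).astype(np.uint8)
    hsv=cv2.cvtColor(p,cv2.COLOR_BGR2HSV)
    m&=(((hsv[...,1]>55)&(hsv[...,0]<25))|((hsv[...,2]>40)&(hsv[...,2]<150)&(z>.065))).astype(np.uint8)
    n,L,S,c=cv2.connectedComponentsWithStats(m)
    for i in range(1,n):
        if S[i,4]<80: continue
        Q=P[L==i];r=cv2.minAreaRect(Q[:,:2].astype(np.float32));print('tote part px',c[i].round(),S[i,4],np.round(r[0],3),np.round(r[1],3),'zmax',np.percentile(Q[:,2],98).round(3),'ang',round(r[2],1))
E
python3 -c "
from h import *
C,p,D,P=shot('wrist','w10');intote(C,p,P)
C,p,D,P=shot('top','t10');parts(C,p,P)
go(.583,-.213,.2,2.4)"
```

```text
tote part px [282. 200.] 843 [0.46  0.078] [0.032 0.033] zmax 0.077 ang 13.5
purple hsv [138. 116. 104.] px [325. 194.] n 330 xy [ 0.6691 -0.1727] size [0.0335 0.0526] longaxis az -2.1 zmax 0.046
grey hsv [135.  11.  93.] px [343. 232.] n 351 xy [ 0.5816 -0.2132] size [0.0503 0.0344] longaxis az 1.7 zmax 0.045
grey hsv [133.  10.  91.] px [391. 234.] n 357 xy [ 0.5785 -0.3222] size [0.0352 0.052 ] longaxis az -4.1 zmax 0.046
amber hsv [14. 92. 94.] px [444. 263.] n 196 xy [ 0.5144 -0.4379] size [0.0334 0.0339] longaxis az -52.0 zmax 0.046
blue hsv [113. 146. 122.] px [411. 278.] n 193 xy [ 0.482  -0.3642] size [0.0336 0.0326] longaxis az 69.1 zmax 0.046
shift [127.7 287.6   2.4] turn [-0.03 -0.32 -3.75] pos [0.4622 0.0776 0.2019] az -1.35 F [ 0.3  -0.06 -1.41] w 0.649 t 14.35
```

View pics/w10.png

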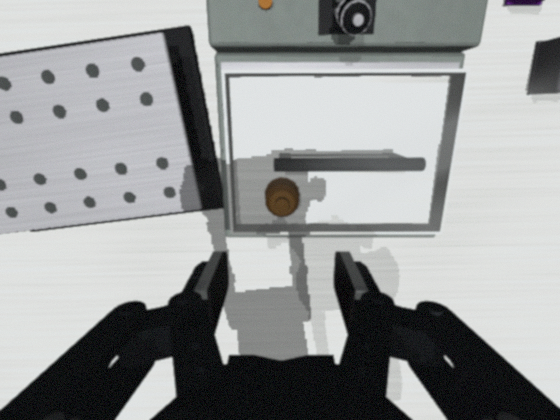

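{"name": "arm_command", "arguments": {
  "targets": "127 285 2 0 0 -3.7 0.65;127 285 2 0 0 -3.7 0.65;127 285 2 0 0 -3.7 0.65;127 285 2 0 0 -3.7 0.65;127 285 2 0 0 -3.7 0.65;127 285 2 0 0 -3.7 0.65;127 285 2 0 0 -3.7 0.65;127 285 2 0 0 -3.7 0.65;127 285 2 0 0 -3.7 0.65;127 285 2 0 0 -3.7 0.65"
}}

```text
time: 15.18
tool_pos: [0.5792, -0.2111, 0.1944]
tcp_rot: [-3.139, -0.061, 0.007]
wrist_force: [-0.4, 0.5, -0.1]
width: 0.654
```

```bash
python3 -c "
from h import *
bot.read_camera('top')
go(.583,-.213,.045,2.2)
C,p,D,P=shot('wrist','w11');parts(C,p,P)"
```

```text
shift [  4.4   3.5 149.7] turn [-0.14  0.23  0.09] pos [ 0.5791 -0.21    0.1948] az 2.29 F [-0.1  -0.37  0.06] w 0.647 t 15.23
purple hsv [139. 153. 151.] px [246.  92.] n 2056 xy [ 0.6702 -0.1725] size [0.0342 0.0519] longaxis az -2.1 zmax 0.043
grey hsv [114.  10.  75.] px [284. 182.] n 1574 xy [ 0.5845 -0.2128] size [0.0519 0.0335] longaxis az 3.6 zmax 0.043
grey hsv [110.   7. 123.] px [387. 190.] n 1605 xy [ 0.5799 -0.3216] size [0.0336 0.0522] longaxis az -3.3 zmax 0.043
amber hsv [ 15. 107. 116.] px [479. 247.] n 651 xy [ 0.5181 -0.4358] size [0.0282 0.0332] longaxis az -31.7 zmax 0.043
blue hsv [110. 213. 157.] px [410. 271.] n 577 xy [ 0.4856 -0.3629] size [0.0284 0.033 ] longaxis az -47.4 zmax 0.044
```

View pics/w11.png

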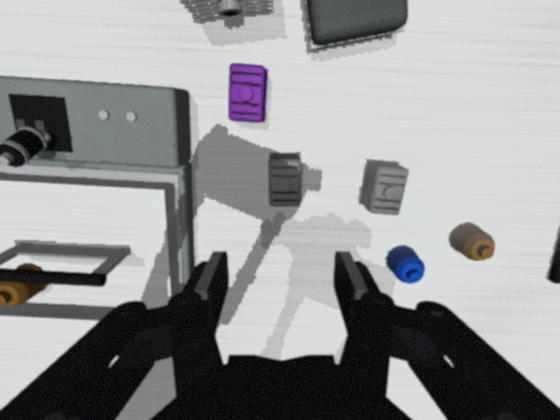

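{"name": "arm_command", "arguments": {
  "targets": "5 3 40 0 0 0.5 0.65;5 3 80 0 0 0.5 0.65;5 3 110 0 0 0.5 0.65;5 3 135 0 0 0.5 0.65;5 3 148 0 0 0.5 0.65;5 3 148 0 0 0.5 0.65;5 3 148 0 0 0.5 0.65"
}}

```text
time: 15.87
tool_pos: [0.5852, -0.2122, 0.0492]
tcp_rot: [-3.141, -0.053, 0.002]
wrist_force: [0.4, 0.2, 0.3]
width: 0.654
```

```bash
python3 -c "
from h import *
go(.584,-.213,.006,2.4)"
```

```text
shift [-1.2  0.8 43.2] turn [-0.03  0.06 -0.48] pos [ 0.5852 -0.2122  0.0492] az 1.92 F [0.42 0.19 0.32] w 0.654 t 15.87
```

{"name": "arm_command", "arguments": {
  "targets": "-1 1 15 0 0 -0.5 0.65;-1 1 30 0 0 -0.5 0.65;-1 1 38 0 0 -0.5 0.65;-1 1 42 0 0 -0.5 0.65;-1 1 42 0 0 -0.5 0.65;-1 1 42 0 0 -0.5 0.4;-1 1 42 0 0 -0.5 0.25;-1 1 42 0 0 -0.5 0.25;-1 1 42 0 0 -0.5 0.25;-1 1 42 0 0 -0.5 0.25",
  "newtons": 22
}}

```text
time: 16.7
tool_pos: [0.5858, -0.2148, 0.0088]
tcp_rot: [3.14, 0.064, 0.003]
wrist_force: [-0.6, 0.6, 5.7]
width: 0.391
```

{"name": "arm_command", "arguments": {
  "targets": "0 0 -4 0 0 0 0.25;0 0 -10 0 0 0 0.25;0 0 -30 0 0 0 0.25;0 0 -60 0 0 0 0.25;0 0 -100 0 0 0 0.25;0 0 -140 0 0 0 0.25;0 0 -180 0 0 0 0.25;0 0 -180 0 0 0 0.25;0 0 -180 0 0 0 0.25"
}}

```text
time: 17.45
tool_pos: [0.587, -0.2154, 0.192]
tcp_rot: [3.138, 0.064, 0.011]
wrist_force: [-0.2, 0.9, -1.4]
width: 0.394
```

```bash
python3 -c "
from h import *
go(.5404,.0743,.19,-1.3)
C,p,D,P=shot('wrist','w12')"
```

```text
shift [ -34.7 -291.3    0.7] turn [ 0.18 -0.42  3.64] pos [ 0.587  -0.2154  0.192 ] az 2.35 F [-0.21  0.94 -1.4 ] w 0.394 t 17.45
```

View pics/w12.png

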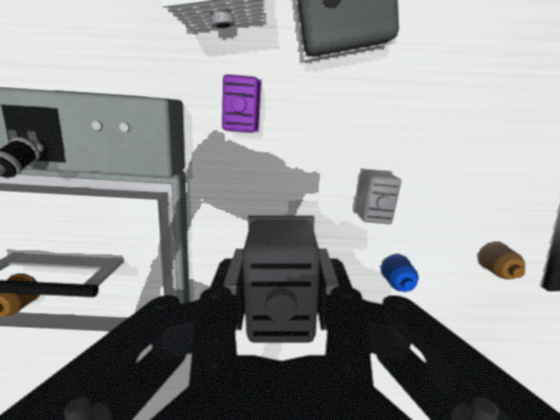

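{"name": "arm_command", "arguments": {
  "targets": "-3 -25 0 0 0 1 0.25;-8 -60 0 0 0 2 0.25;-14 -100 0 0 0 3.6 0.25;-20 -140 0 0 0 3.6 0.25;-25 -180 0 0 0 3.6 0.25;-30 -220 0 0 0 3.6 0.25;-34 -255 0 0 0 3.6 0.25;-34 -280 0 0 0 3.6 0.25;-34 -290 0 0 0 3.6 0.25;-34 -290 0 0 0 3.6 0.25"
}}

```text
time: 18.33
tool_pos: [0.537, 0.0758, 0.1851]
tcp_rot: [3.141, -0.029, -0.006]
wrist_force: [2.0, -0.7, -0.9]
width: 0.398
```

{"name": "arm_command", "arguments": {
  "targets": "0 0 20 0 0 0 0.25;0 0 50 0 0 0 0.25;0 0 80 0 0 0 0.25;0 0 105 0 0 0 0.25;0 0 118 0 0 0 0.25;0 0 118 0 0 0 0.25;0 0 118 0 0 0 0.25"
}}

```text
time: 18.92
tool_pos: [0.5375, 0.0725, 0.0676]
tcp_rot: [3.14, -0.036, -0.006]
wrist_force: [0.5, -0.1, -0.7]
width: 0.395
```

```bash
python3 -c "
from h import *
C,p,D,P=shot('wrist','w13')
go(.5404,.0743,.042,-1.3)"
```

```text
shift [ 1.5 -1.5 27.2] turn [ 0.03  0.05 -0.02] pos [0.5389 0.0728 0.0692] az -1.32 F [ 0.34 -0.62 -0.19] w 0.395 t 18.97
```

View pics/w13.png

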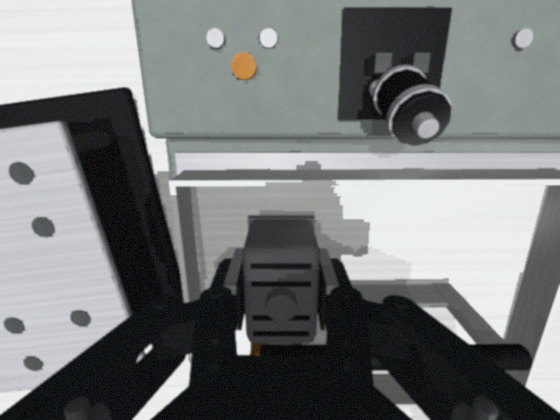

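{"name": "arm_command", "arguments": {
  "targets": "1 -1 10 0 0 0 0.25;1 -1 18 0 0 0 0.25;1 -1 22 0 0 0 0.25;1 -1 24 0 0 0 0.25;1 -1 25 0 0 0 0.25;1 -1 25 0 0 0 0.25"
}}

```text
time: 19.47
tool_pos: [0.5397, 0.075, 0.0442]
tcp_rot: [3.141, -0.034, -0.0]
wrist_force: [-0.5, -0.1, -0.2]
width: 0.396
```

{"name": "arm_command", "arguments": {
  "targets": "0 0 1 0 0 0 0.25;0 0 2 0 0 0 0.25;0 0 2 0 0 0 0.25"
}}

```text
time: 19.72
tool_pos: [0.5399, 0.075, 0.0425]
tcp_rot: [-3.141, 0.034, -0.0]
wrist_force: [-0.0, 0.6, -1.6]
width: 0.395
```

{"name": "arm_command", "arguments": {
  "targets": "0 0 1 0 0 0 0.25;0 0 1.5 0 0 0 0.25;0 0 1.5 0 0 0 0.25"
}}

```text
time: 19.97
tool_pos: [0.5401, 0.075, 0.0418]
tcp_rot: [-3.141, 0.034, -0.001]
wrist_force: [-2.8, -0.4, 5.4]
width: 0.396
```

Contact; release and rise.

{"name": "arm_command", "arguments": {
  "targets": "0 0 -1 0 0 0 0.5;0 0 -1 0 0 0 0.6;0 0 -1 0 0 0 0.6;0 0 -1 0 0 0 0.6;0 0 -15 0 0 0 0.6;0 0 -40 0 0 0 0.6;0 0 -80 0 0 0 0.6;0 0 -120 0 0 0 0.65;0 0 -160 0 0 0 0.65;0 0 -160 0 0 0 0.65"
}}

```text
time: 20.8
tool_pos: [0.5456, 0.0755, 0.2108]
tcp_rot: [-3.14, 0.034, -0.025]
wrist_force: [2.3, 0.5, 1.1]
width: 0.651
```

```bash
python3 -c "
from h import *
C,p,D,P=shot('wrist','w14');intote(C,p,P)
C,p,D,P=shot('top','t14');parts(C,p,P)
go(.579,-.3218,.2,-3.4)"
```

```text
tote part px [281. 200.] 1655 [0.539 0.075] [0.034 0.051] zmax 0.076 ang 87.8
tote part px [391. 237.] 99 [ 0.501 -0.035] [0.005 0.012] zmax 0.083 ang 17.2
tote part px [281. 268.] 681 [0.46  0.077] [0.032 0.031] zmax 0.077 ang 89.0
purple hsv [138. 115. 109.] px [325. 194.] n 329 xy [ 0.6688 -0.1726] size [0.0338 0.0526] longaxis az -1.8 zmax 0.045
grey hsv [135.   10.   94.5] px [391. 234.] n 356 xy [ 0.5781 -0.3226] size [0.0348 0.0515] longaxis az -3.5 zmax 0.047
amber hsv [14. 97. 95.] px [464. 269.] n 193 xy [ 0.5035 -0.4835] size [0.0334 0.0314] longaxis az 36.7 zmax 0.047
blue hsv [113. 146. 128.] px [411. 278.] n 195 xy [ 0.4814 -0.3643] size [0.0309 0.0347] longaxis az -89.5 zmax 0.046
shift [ 45.8 396.    3.8] turn [-0.04 -0.34  2.15] pos [0.5418 0.0751 0.2038] az -1.25 F [ 0.05 -0.91 -0.94] w 0.649 t 20.9
```

View pics/w14.png

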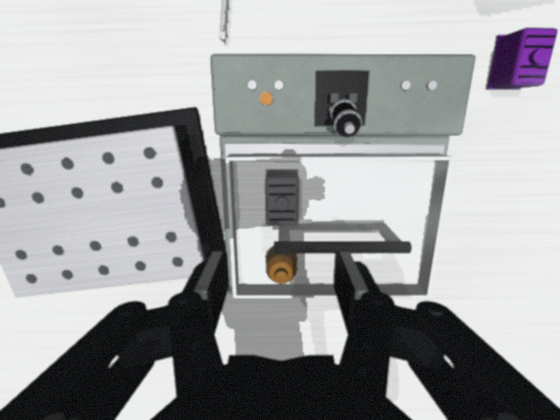

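Cover 1 stands in the far bay (px 281,200), bowl still at (281,268). The second amber bowl has been knocked to (0.504,-0.484). Now cover 2.

{"name": "arm_command", "arguments": {
  "targets": "45 394 4 0 0 2 0.65;45 394 4 0 0 2 0.65;45 394 4 0 0 2 0.65;45 394 4 0 0 2 0.65;45 394 4 0 0 2 0.65;45 394 4 0 0 2 0.65;45 394 4 0 0 2 0.65;45 394 4 0 0 2 0.65;45 394 4 0 0 2 0.65;45 394 4 0 0 2 0.65"
}}

```text
time: 21.73
tool_pos: [0.5747, -0.3239, 0.1938]
tcp_rot: [-3.14, 0.093, 0.005]
wrist_force: [0.3, 0.8, -0.1]
width: 0.653
```

```bash
python3 -c "
from h import *
bot.read_camera('top');bot.read_camera('top')
go(.579,-.3218,.045,-3.4)
C,p,D,P=shot('wrist','w15');parts(C,p,P)"
```

```text
shift [  4.7  -1.7 148.6] turn [-0.05  0.21 -0.1 ] pos [ 0.5747 -0.3234  0.1936] az -3.5 F [0.21 0.58 0.08] w 0.651 t 21.83
purple hsv [139. 170. 128.] px [119.  99.] n 2164 xy [ 0.6702 -0.1735] size [0.034  0.0524] longaxis az -1.1 zmax 0.043
grey hsv [113.  10.  69.] px [279. 182.] n 1564 xy [ 0.5805 -0.3221] size [0.034  0.0512] longaxis az -4.0 zmax 0.043
amber hsv [ 15.  93. 113.] px [428. 238.] n 644 xy [ 0.5066 -0.4834] size [0.0314 0.0332] longaxis az -68.9 zmax 0.044
blue hsv [111. 196. 134.] px [321. 261.] n 563 xy [ 0.485  -0.3633] size [0.0304 0.0307] longaxis az -5.2 zmax 0.044
```

View pics/w15.png

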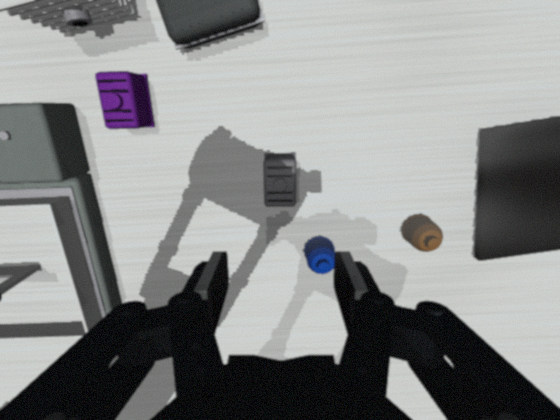

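{"name": "arm_command", "arguments": {
  "targets": "5 -2 40 0 0 0 0.65;5 -2 80 0 0 0 0.65;5 -2 110 0 0 0 0.65;5 -2 135 0 0 0 0.65;5 -2 148 0 0 0 0.65;5 -2 148 0 0 0 0.65;5 -2 148 0 0 0 0.65"
}}

```text
time: 22.47
tool_pos: [0.5808, -0.3168, 0.048]
tcp_rot: [-3.139, 0.088, 0.003]
wrist_force: [-0.1, -0.2, 0.4]
width: 0.652
```

```bash
python3 -c "
from h import *
go(.580,-.322,.006,-3.6)"
```

```text
shift [-0.4  5.3 42. ] turn [-0.07  0.12  0.4 ] pos [ 0.5808 -0.3168  0.048 ] az -3.2 F [-0.08 -0.22  0.37] w 0.652 t 22.47
```

{"name": "arm_command", "arguments": {
  "targets": "0 4 5 0 0 0.4 0.65;0 5 5 0 0 0.4 0.65;0 5 20 0 0 0.4 0.65;0 5 34 0 0 0.4 0.65;0 5 41 0 0 0.4 0.65;0 5 41 0 0 0.4 0.65;0 5 41 0 0 0.4 0.65"
}}

```text
time: 23.05
tool_pos: [0.5799, -0.3226, 0.0063]
tcp_rot: [-3.139, 0.1, 0.004]
wrist_force: [0.2, 0.1, -0.2]
width: 0.649
```

{"name": "arm_command", "arguments": {
  "targets": "0 0 0 0 0 0 0.4;0 0 0 0 0 0 0.25;0 0 0 0 0 0 0.25;0 0 0 0 0 0 0.25;0 0 0 0 0 0 0.25",
  "newtons": 22
}}

```text
time: 23.47
tool_pos: [0.5814, -0.3234, 0.0084]
tcp_rot: [3.14, -0.1, 0.001]
wrist_force: [-0.3, -0.5, 0.6]
width: 0.398
```

{"name": "arm_command", "arguments": {
  "targets": "0 0 -4 0 0 0 0.25;0 0 -10 0 0 0 0.25;0 0 -30 0 0 0 0.25;0 0 -60 0 0 0 0.25;0 0 -100 0 0 0 0.25;0 0 -140 0 0 0 0.25;0 0 -180 0 0 0 0.25;0 0 -180 0 0 0 0.25;0 0 -180 0 0 0 0.25"
}}

```text
time: 24.22
tool_pos: [0.5836, -0.3247, 0.1936]
tcp_rot: [3.135, -0.1, 0.013]
wrist_force: [-0.6, 0.4, -0.7]
width: 0.396
```

```bash
python3 -c "
from h import *
C,p,D,P=shot('wrist','w16')
go(.5379,-.0357,.185,-1.3)"
```

```text
shift [ -62.1 -284.6    4.5] turn [ 0.1  -0.18 -2.35] pos [ 0.5818 -0.3236  0.1902] az -3.65 F [-0.94  0.54 -0.84] w 0.389 t 24.27
```

View pics/w16.png

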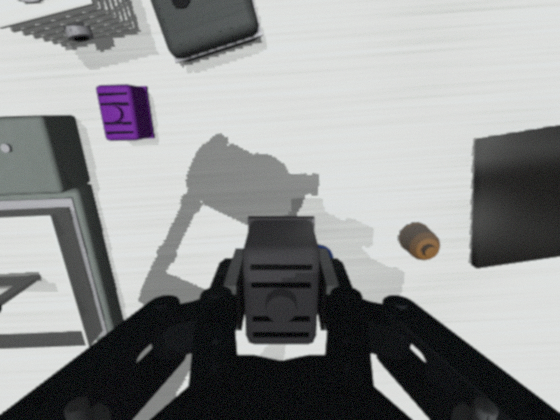

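{"name": "arm_command", "arguments": {
  "targets": "-6 -25 0 0 0 -1 0.25;-14 -60 0 0 0 -2 0.25;-24 -100 0 0 0 -2.3 0.25;-33 -140 0 0 0 -2.3 0.25;-42 -180 0 0 0 -2.3 0.25;-50 -220 0 0 0 -2.3 0.25;-58 -255 0 0 0 -2.3 0.25;-62 -275 0 0 0 -2.3 0.25;-62 -284 0 0 0 -2.3 0.25;-62 -284 0 0 0 -2.3 0.25"
}}

```text
time: 25.1
tool_pos: [0.5358, -0.0339, 0.1859]
tcp_rot: [-3.141, 0.033, 0.006]
wrist_force: [-0.4, 0.1, -0.2]
width: 0.396
```

{"name": "arm_command", "arguments": {
  "targets": "0 0 20 0 0 0 0.25;0 0 50 0 0 0 0.25;0 0 80 0 0 0 0.25;0 0 105 0 0 0 0.25;0 0 118 0 0 0 0.25;0 0 118 0 0 0 0.25;0 0 118 0 0 0 0.25"
}}

```text
time: 25.68
tool_pos: [0.5361, -0.0369, 0.0683]
tcp_rot: [3.141, -0.039, -0.006]
wrist_force: [0.4, 0.8, -0.6]
width: 0.392
```

```bash
python3 -c "
from h import *
C,p,D,P=shot('wrist','w17')
go(.5379,-.0357,.042,-1.3)"
```

```text
shift [ 0.4 -1.2 27.8] turn [ 0.01  0.03 -0.12] pos [ 0.5375 -0.0369  0.0698] az -1.42 F [ 0.   -0.14 -0.71] w 0.395 t 25.73
```

View pics/w17.png

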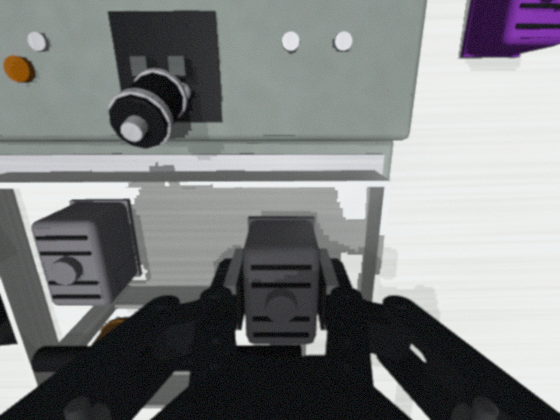

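{"name": "arm_command", "arguments": {
  "targets": "0 -1 10 0 0 0 0.25;0 -1 18 0 0 0 0.25;0 -1 22 0 0 0 0.25;0 -1 24 0 0 0 0.25;0 -1 26 0 0 0 0.25;0 -1 26 0 0 0 0.25"
}}

```text
time: 26.23
tool_pos: [0.5371, -0.0347, 0.0436]
tcp_rot: [-3.141, 0.037, 0.001]
wrist_force: [0.3, -0.3, -0.4]
width: 0.397
```

{"name": "arm_command", "arguments": {
  "targets": "0 0 1 0 0 0 0.25;0 0 1.5 0 0 0 0.25;0 0 1.5 0 0 0 0.25"
}}

```text
time: 26.48
tool_pos: [0.5374, -0.0348, 0.0425]
tcp_rot: [3.141, -0.037, 0.001]
wrist_force: [-0.5, 0.7, -0.9]
width: 0.394
```

{"name": "arm_command", "arguments": {
  "targets": "0 0 1 0 0 0 0.25;0 0 1.5 0 0 0 0.25;0 0 1.5 0 0 0 0.25"
}}

```text
time: 26.73
tool_pos: [0.5376, -0.0348, 0.0413]
tcp_rot: [3.141, -0.037, 0.001]
wrist_force: [-1.3, -0.2, 2.7]
width: 0.391
```

{"name": "arm_command", "arguments": {
  "targets": "0 0 -0.5 0 0 0 0.5;0 0 -0.5 0 0 0 0.6;0 0 -0.5 0 0 0 0.6;0 0 -0.5 0 0 0 0.6;0 0 -15 0 0 0 0.6;0 0 -40 0 0 0 0.6;0 0 -80 0 0 0 0.6;0 0 -120 0 0 0 0.65;0 0 -160 0 0 0 0.65;0 0 -160 0 0 0 0.65"
}}

```text
time: 27.57
tool_pos: [0.543, -0.0355, 0.2108]
tcp_rot: [3.14, -0.037, 0.025]
wrist_force: [1.1, 0.0, 0.1]
width: 0.649
```

```bash
python3 -c "
from h import *
C,p,D,P=shot('wrist','w18');intote(C,p,P)
C,p,D,P=shot('top','t18');parts(C,p,P)
go(.505,-.4835,.2,0)"
```

```text
tote part px [171. 200.] 1595 [0.539 0.074] [0.032 0.051] zmax 0.076 ang 87.7
tote part px [280. 200.] 1656 [ 0.536 -0.034] [0.034 0.051] zmax 0.076 ang 88.1
tote part px [175. 237.] 96 [0.503 0.073] [0.012 0.004] zmax 0.082 ang 71.1
tote part px [282. 237.] 88 [ 0.501 -0.036] [0.011 0.001] zmax 0.084 ang 87.7
tote part px [179. 268.] 635 [0.461 0.078] [0.028 0.03 ] zmax 0.077 ang 59.2
purple hsv [138. 118. 110.] px [326. 194.] n 264 xy [ 0.6685 -0.1749] size [0.0282 0.0531] longaxis az -0.4 zmax 0.046
amber hsv [13. 96. 97.] px [464. 269.] n 191 xy [ 0.5035 -0.4846] size [0.0314 0.0337] longaxis az -89.2 zmax 0.047
blue hsv [113. 143. 130.] px [411. 278.] n 195 xy [ 0.4817 -0.3648] size [0.0325 0.0342] longaxis az -39.7 zmax 0.047
shift [-23.6 449.1   3.9] turn [ 0.03 -0.34 -1.35] pos [ 0.5392 -0.035   0.2038] az -1.35 F [-0.59 -0.03 -1.24] w 0.651 t 27.67
```

View pics/w18.png

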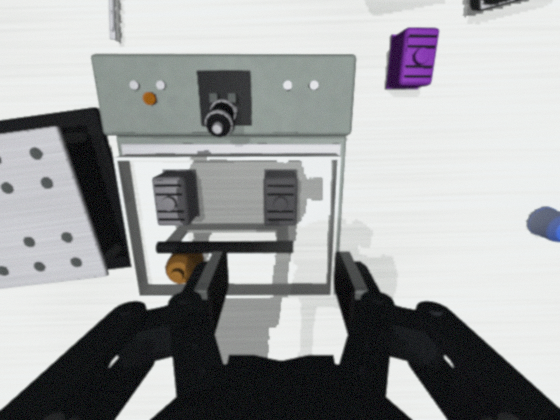

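View pics/t18.png

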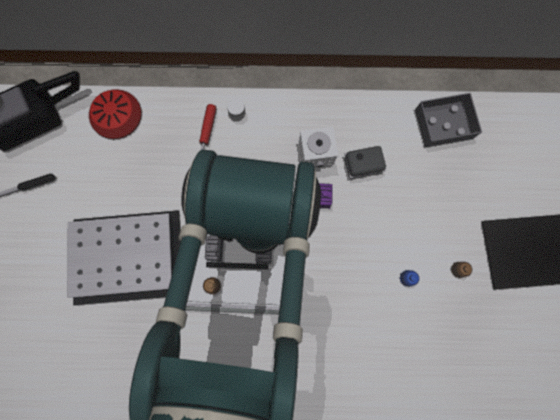

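Three are standing in the tote; only the amber bowl at (462,269) in the top view remains.

{"name": "arm_command", "arguments": {
  "targets": "-22 445 4 0 0 -1.3 0.65;-22 445 4 0 0 -1.3 0.65;-22 445 4 0 0 -1.3 0.65;-22 445 4 0 0 -1.3 0.65;-22 445 4 0 0 -1.3 0.65;-22 445 4 0 0 -1.3 0.65;-22 445 4 0 0 -1.3 0.65;-22 445 4 0 0 -1.3 0.65;-22 445 4 0 0 -1.3 0.65;-22 445 4 0 0 -1.3 0.65"
}}

```text
time: 28.5
tool_pos: [0.5052, -0.4514, 0.194]
tcp_rot: [-3.138, 0.002, 0.005]
wrist_force: [1.2, -0.2, -0.1]
width: 0.65
```

{"name": "arm_command", "arguments": {
  "targets": "0 25 0 0 0 0 0.65;0 30 0 0 0 0 0.65;0 30 0 0 0 0 0.65;0 30 0 0 0 0 0.65"
}}

```text
time: 28.83
tool_pos: [0.506, -0.4791, 0.1947]
tcp_rot: [-3.138, 0.002, 0.004]
wrist_force: [-0.0, 0.1, 0.5]
width: 0.648
```

```bash
python3 -c "
from h import *
C,p,D,P=shot('wrist','w19');parts(C,p,P)
go(.505,-.4835,.045,0)
"
```

```text
amber hsv [ 16. 114.  92.] px [286. 187.] n 745 xy [ 0.5051 -0.4843] size [0.0331 0.0331] longaxis az -64.7 zmax 0.043
blue hsv [110. 209. 143.] px [177. 207.] n 704 xy [ 0.4831 -0.3656] size [0.0331 0.0326] longaxis az 8.7 zmax 0.044
shift [ -1.1   5.4 150.4] turn [-0.16  0.11 -0.03] pos [ 0.5064 -0.4785  0.1954] az -0.03 F [-0.71  0.16 -0.19] w 0.648 t 28.88
```

View pics/w19.png

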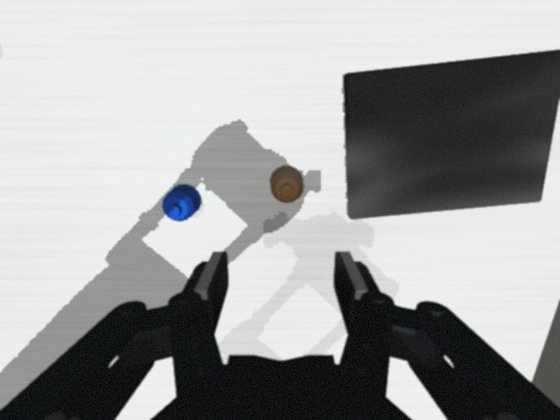

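{"name": "arm_command", "arguments": {
  "targets": "-1 5 40 0 0 0 0.62;-1 6 80 0 0 0 0.62;-1 6 110 0 0 0 0.62;-1 6 135 0 0 0 0.62;-1 6 148 0 0 0 0.62;-1 6 148 0 0 0 0.62;-1 6 148 0 0 0 0.62"
}}

```text
time: 29.47
tool_pos: [0.5061, -0.485, 0.0491]
tcp_rot: [-3.141, -0.001, 0.001]
wrist_force: [0.5, -0.8, 0.7]
width: 0.624
```

```bash
python3 -c "
from h import *
go(.505,-.484,.006,0)
"
```

```text
shift [-1.1 -1.  43.1] turn [-0.05  0.04  0.02] pos [ 0.5061 -0.485   0.0491] az 0.02 F [ 0.46 -0.81  0.7 ] w 0.624 t 29.47
```

{"name": "arm_command", "arguments": {
  "targets": "-1 -1 15 0 0 0 0.62;-1 -1 30 0 0 0 0.62;-1 -1 38 0 0 0 0.62;-1 -1 42 0 0 0 0.62;-1 -1 42 0 0 0 0.62;-1 -1 42 0 0 0 0.4;-1 -1 42 0 0 0 0.3;-1 -1 42 0 0 0 0.3;-1 -1 42 0 0 0 0.3;-1 -1 42 0 0 0 0.3",
  "newtons": 22
}}

```text
time: 30.3
tool_pos: [0.5051, -0.4856, 0.0076]
tcp_rot: [3.141, -0.001, 0.001]
wrist_force: [0.9, 0.3, 0.7]
width: 0.438
```

{"name": "arm_command", "arguments": {
  "targets": "0 0 -4 0 0 0 0.3;0 0 -10 0 0 0 0.3;0 0 -30 0 0 0 0.3;0 0 -60 0 0 0 0.3;0 0 -100 0 0 0 0.3;0 0 -140 0 0 0 0.3;0 0 -180 0 0 0 0.3;0 0 -180 0 0 0 0.3;0 0 -180 0 0 0 0.3"
}}

```text
time: 31.05
tool_pos: [0.507, -0.4876, 0.1933]
tcp_rot: [3.134, -0.001, 0.011]
wrist_force: [0.8, 0.3, -1.0]
width: 0.435
```

```bash
python3 -c "
from h import *
C,p,D,P=shot('wrist','w20')
go(.458,-.0339,.185,-1.3)"
```

```text
shift [ -48.  -452.1    3.3] turn [ 0.17 -0.17  1.25] pos [ 0.5056 -0.4861  0.1898] az -0.05 F [-0.47 -0.14 -0.39] w 0.439 t 31.1
```

View pics/w20.png

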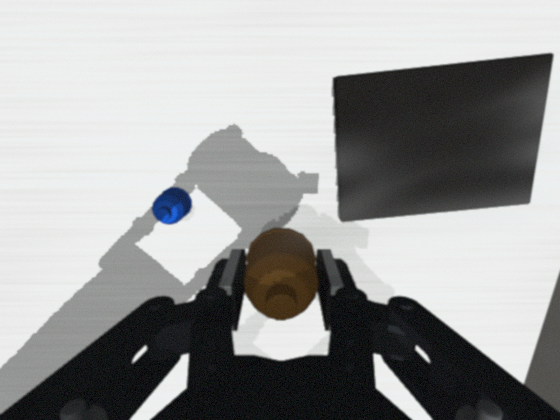

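{"name": "arm_command", "arguments": {
  "targets": "-3 -25 0 0 0 0.5 0.3;-7 -60 0 0 0 1 0.3;-11 -100 0 0 0 1.3 0.3;-15 -140 0 0 0 1.3 0.3;-20 -180 0 0 0 1.3 0.3;-24 -220 0 0 0 1.3 0.3;-28 -260 0 0 0 1.3 0.3;-32 -300 0 0 0 1.3 0.3;-37 -340 0 0 0 1.3 0.3;-41 -380 0 0 0 1.3 0.3"
}}

```text
time: 31.93
tool_pos: [0.4617, -0.1031, 0.1847]
tcp_rot: [-3.14, 0.038, 0.007]
wrist_force: [0.6, 1.1, -0.3]
width: 0.434
```

```bash
python3 -c "
from h import *
bot.read_camera('top')
go(.458,-.0339,.185,-1.3)"
```

```text
shift [ -3.8 -62.6  -0.2] turn [-0.41  0.36  0.06] pos [ 0.4605 -0.0966  0.1843] az -1.23 F [-2.05  6.36 -1.05] w 0.434 t 31.98
```

{"name": "arm_command", "arguments": {
  "targets": "-3 -25 0 0 0 0 0.3;-3 -50 0 0 0 0 0.3;-3 -63 0 0 0 0 0.3;-3 -63 0 0 0 0 0.3;-3 -63 30 0 0 0 0.3;-3 -63 60 0 0 0 0.3;-3 -63 90 0 0 0 0.3;-3 -63 108 0 0 0 0.3;-3 -63 115 0 0 0 0.3;-3 -63 115 0 0 0 0.3"
}}

```text
time: 32.82
tool_pos: [0.4597, -0.0425, 0.069]
tcp_rot: [-3.141, 0.038, 0.011]
wrist_force: [0.4, 0.7, -0.5]
width: 0.439
```

```bash
python3 -c "
from h import *
C,p,D,P=shot('wrist','w21')
go(.458,-.0339,.041,-1.3)"
```

```text
shift [-3.5 -8.7 29.9] turn [-0.01  0.2  -0.08] pos [ 0.4614 -0.0427  0.0708] az -1.38 F [-0.03 -0.67  0.45] w 0.432 t 32.87
```

View pics/w21.png

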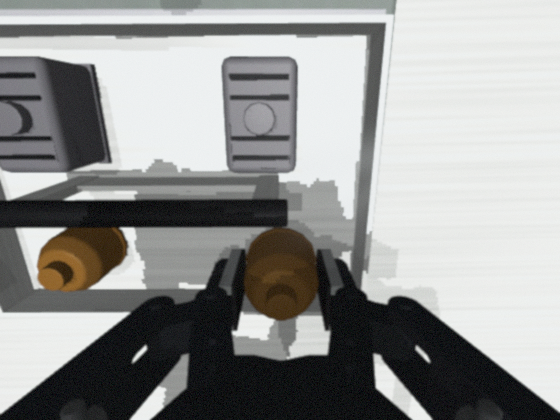

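{"name": "arm_command", "arguments": {
  "targets": "-3 -8 0 0 0 0 0.3;-3 -8 5 0 0 0 0.3;-3 -8 15 0 0 0 0.3;-3 -8 23 0 0 0 0.3;-3 -8 26 0 0 0 0.3;-3 -8 27 0 0 0 0.3;-3 -8 27 0 0 0 0.3"
}}

```text
time: 33.45
tool_pos: [0.4594, -0.0342, 0.0446]
tcp_rot: [-3.141, 0.037, 0.002]
wrist_force: [-0.1, -0.3, -1.1]
width: 0.438
```

{"name": "arm_command", "arguments": {
  "targets": "0 0 1 0 0 0 0.3;0 0 1.5 0 0 0 0.3;0 0 1.5 0 0 0 0.3"
}}

```text
time: 33.7
tool_pos: [0.4601, -0.0343, 0.0438]
tcp_rot: [3.141, -0.037, 0.0]
wrist_force: [-0.1, -0.7, 0.4]
width: 0.434
```

{"name": "arm_command", "arguments": {
  "targets": "-1 0 1.5 0 0 0 0.3;-1 0 2.5 0 0 0 0.3;-1 0 2.5 0 0 0 0.3;-1 0 2.5 0 0 0 0.3"
}}

```text
time: 34.03
tool_pos: [0.4588, -0.0342, 0.0411]
tcp_rot: [-3.141, 0.037, 0.0]
wrist_force: [0.3, 0.1, -0.8]
width: 0.436
```

{"name": "arm_command", "arguments": {
  "targets": "0 0 1 0 0 0 0.3;0 0 1.5 0 0 0 0.3;0 0 1.5 0 0 0 0.3"
}}

```text
time: 34.28
tool_pos: [0.4591, -0.0342, 0.0401]
tcp_rot: [3.141, -0.037, 0.0]
wrist_force: [-1.9, 0.2, 4.4]
width: 0.437
```

{"name": "arm_command", "arguments": {
  "targets": "0 0 -0.5 0 0 0 0.5;0 0 -0.5 0 0 0 0.62;0 0 -0.5 0 0 0 0.62;0 0 -0.5 0 0 0 0.62;0 0 -15 0 0 0 0.62;0 0 -40 0 0 0 0.62;0 0 -80 0 0 0 0.62;0 0 -120 0 0 0 0.65;0 0 -160 0 0 0 0.65;0 0 -180 0 0 0 0.65"
}}

```text
time: 35.12
tool_pos: [0.4612, -0.0345, 0.2251]
tcp_rot: [3.14, -0.037, 0.012]
wrist_force: [0.7, 0.0, -0.0]
width: 0.649
```

```bash
python3 -c "
from h import *
C,p,D,P=shot('wrist','w22');intote(C,p,P)
C,p,D,P=shot('scene','s22');parts(C,p,P)
m=(P[...,2]>.06)&(P[...,2]<.12)&(P[...,0]>.58)&(abs(P[...,1]-.016)<.025)&(p.max(2)<80)
Q=P[m];print('collar',len(Q),Q.mean(0),Q.min(0),Q.max(0))
v,u=np.nonzero(m);print(u.min(),u.max(),v.min(),v.max())
a=p[180:260,270:370];cv2.imwrite('pics/s22c.png',cv2.resize(a,None,fx=7,fy=7,interpolation=2))
go(.6,.0,.2,-1.3)"
```

```text
tote part px [166. 114.] 1910 [0.538 0.075] [0.033 0.051] zmax 0.076 ang 88.9
tote part px [279. 114.] 1887 [ 0.536 -0.034] [0.034 0.051] zmax 0.076 ang 88.7
tote part px [280. 189.] 787 [ 0.461 -0.034] [0.033 0.032] zmax 0.077 ang 89.0
tote part px [176. 193.] 779 [0.46  0.076] [0.032 0.031] zmax 0.077 ang 33.0
blue hsv [110.  209.   94.5] px [142. 218.] n 124 xy [ 0.4852 -0.3636] size [0.0293 0.0312] longaxis az -43.8 zmax 0.046
purple hsv [140.5 168.   79. ] px [234. 252.] n 202 xy [ 0.6682 -0.1724] size [0.0335 0.044 ] longaxis az -1.9 zmax 0.045
collar 193 [0.62582976 0.01500042 0.07838633] [0.60930834 0.00479978 0.06015706] [0.64048453 0.02847208 0.0984554 ]
311 323 206 226
shift [136.5 -37.9  26.6] turn [ 0.06 -0.6  -0.05] pos [ 0.4624 -0.0346  0.2252] az -1.35 F [ 0.2  -0.48 -0.27] w 0.651 t 35.22
```

View pics/w22.png

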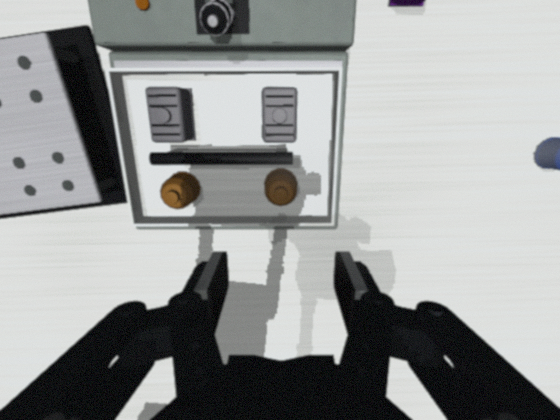

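View pics/s22.png

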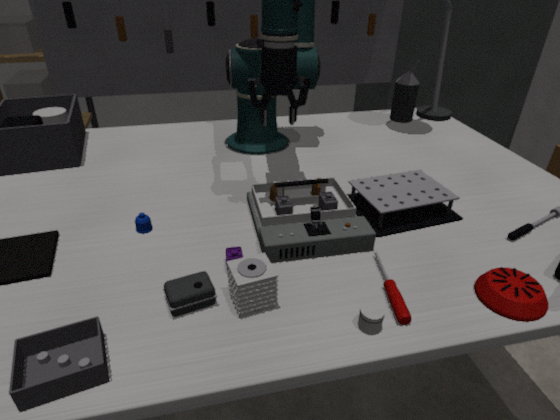

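View pics/s22c.png

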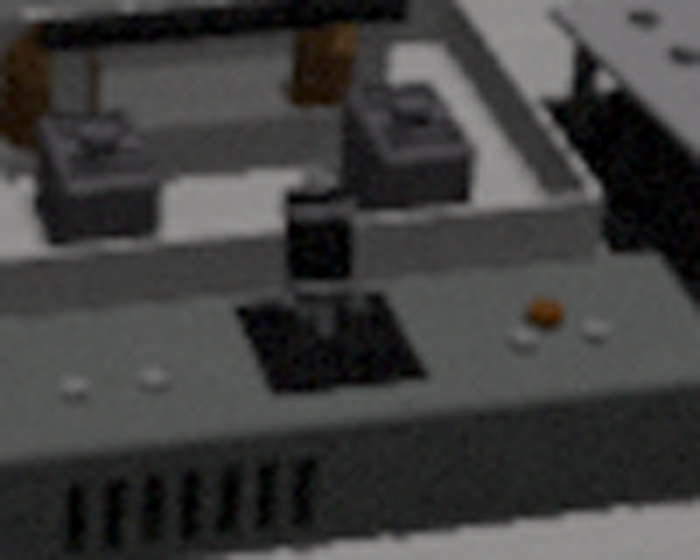

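```bash
python3 -c "
from h import *
go(.6152,.0165,.17,-1.3)"
```

```text
shift [151.  -54.7  56.7] turn [ 0.06 -0.6  -0.05] pos [ 0.4624 -0.0346  0.2252] az -1.35 F [ 0.2  -0.48 -0.27] w 0.651 t 35.22
```

{"name": "arm_command", "arguments": {
  "targets": "35 -10 0 0 0 0 0.6;70 -25 0 0 0 0 0.6;100 -40 0 0 0 0 0.6;120 -55 10 0 0 0 0.6;120 -55 20 0 0 0 0.6;120 -55 20 0 0 0 0.6;120 -55 20 0 0 0 0.6"
}}

```text
time: 35.8
tool_pos: [0.5779, 0.0178, 0.1969]
tcp_rot: [3.141, -0.036, -0.009]
wrist_force: [-0.5, -0.3, 0.0]
width: 0.6
```

```bash
python3 -c "
from h import *
bot.read_camera('top')
C,p,D,P=shot('wrist','w23')
v,u=np.mgrid[:420,:560]
b=(P[...,0]>.58)&(P[...,0]<.68)&(abs(P[...,1]-.016)<.045)&(v<330)
for lo,hi in((.056,.064),(.064,.074),(.074,.084),(.084,.09),(.09,.096),(.096,.12)):
  Q=P[b&(P[...,2]>lo)&(P[...,2]<hi)]
  if len(Q): print(lo,hi,len(Q),Q.mean(0).round(4),Q.min(0).round(4),Q.max(0).round(4))
go(.6152,.0165,.17,-1.3)"
```

```text
0.056 0.064 207 [0.6192 0.0217 0.0607] [ 0.58   -0.0269  0.056 ] [0.64   0.0605 0.064 ]
0.064 0.074 169 [0.6299 0.0166 0.069 ] [0.6202 0.0053 0.064 ] [0.6393 0.0283 0.074 ]
0.074 0.084 153 [0.626  0.0165 0.0791] [0.6175 0.0059 0.074 ] [0.6306 0.027  0.084 ]
0.084 0.09 169 [0.613  0.0169 0.0879] [0.6027 0.0054 0.084 ] [0.6259 0.0286 0.0899]
0.09 0.096 377 [0.6166 0.0168 0.0926] [0.6064 0.0057 0.09  ] [0.6249 0.0276 0.0959]
0.096 0.12 52 [0.611  0.0169 0.097 ] [0.6077 0.0134 0.096 ] [0.6143 0.02   0.0986]
shift [36.4  0.1 28.9] turn [ 0.01  0.1  -0.08] pos [0.5789 0.0175 0.199 ] az -1.38 F [-0.65  0.69  0.07] w 0.599 t 35.9
```

View pics/w23.png

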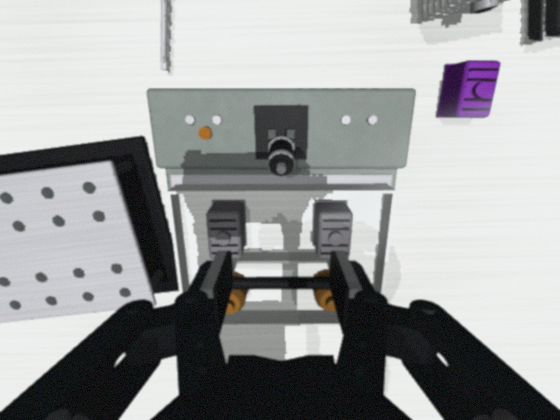

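{"name": "arm_command", "arguments": {
  "targets": "20 0 10 0 0 0 0.6;37 0 30 0 0 0 0.6;37 0 30 0 0 0 0.6;37 0 60 0 0 0 0.6;37 0 85 0 0 0 0.6;37 0 105 0 0 0 0.6;37 0 120 0 0 0 0.6;37 0 120 0 0 0 0.6;37 0 120 0 0 0 0.6"
}}

```text
time: 36.65
tool_pos: [0.6158, 0.0167, 0.0796]
tcp_rot: [3.141, -0.038, -0.003]
wrist_force: [-0.2, -0.7, 1.3]
width: 0.597
```

```bash
python3 -c "
from h import *
go(.6155,.0168,.0595,-1.3)"
```

```text
shift [-0.3 -0.1 20.1] turn [ 0.    0.11 -0.09] pos [0.6158 0.0167 0.0796] az -1.39 F [-0.23 -0.73  1.3 ] w 0.597 t 36.65
```

{"name": "arm_command", "arguments": {
  "targets": "0 0 10 0 0 0 0.6;0 0 17 0 0 0 0.6;0 0 20 0 0 0 0.6;0 0 20 0 0 0 0.6;0 0 20 0 0 0 0.3;0 0 20 0 0 0 0.1;0 0 20 0 0 0 0.1;0 0 20 0 0 0 0.1;0 0 20 0 0 0 0.1;0 0 20 0 0 0 0.1",
  "newtons": 45
}}

```text
time: 37.48
tool_pos: [0.6175, 0.0167, 0.0603]
tcp_rot: [3.141, -0.037, 0.001]
wrist_force: [-1.7, -3.0, 4.8]
width: 0.247
```

```bash
python3 -c "
from h import *
go(.6155,.0168,.0595,-1.3)
C,p,D,P=shot('wrist','w24');shot('scene','s24')
a=cv2.imread('pics/s24.png')[150:260,250:390];cv2.imwrite('pics/s24c.png',cv2.resize(a,None,fx=5,fy=5,interpolation=2))"
```

```text
shift [-2.  -0.1  0.8] turn [ 0.03 -0.05 -0.05] pos [0.6175 0.0167 0.0603] az -1.35 F [-1.71 -2.96  4.79] w 0.247 t 37.48
```

View pics/w24.png

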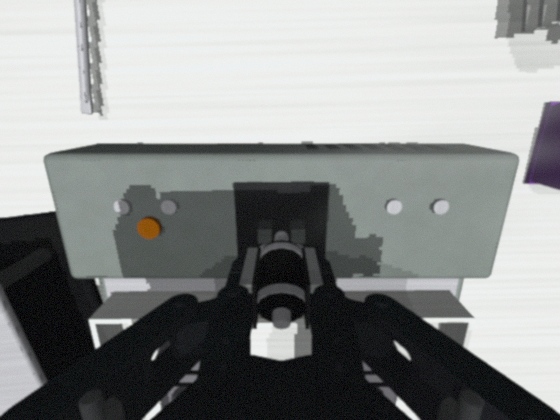

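View pics/s24c.png

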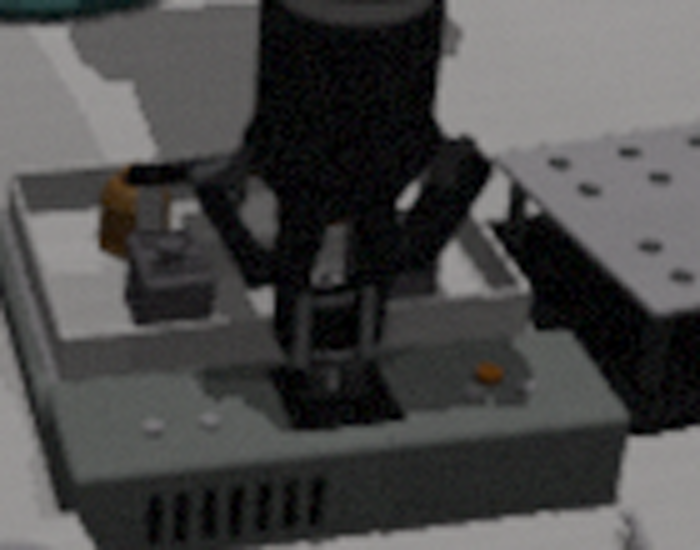

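{"name": "arm_command", "arguments": {
  "targets": "-1 0 -3 0 0 0 0.1;-2.5 0 -6 0 0 0 0.1;-3.5 0 -9 0 0 0 0.1;-4.5 0 -11 0 0 0 0.1;-4.5 0 -11 0 0 0 0.1;-4.5 0 -11 0 0 0 0.1"
}}

```text
time: 38.08
tool_pos: [0.613, 0.0168, 0.0707]
tcp_rot: [3.141, -0.037, 0.002]
wrist_force: [4.1, -5.3, -3.0]
width: 0.245
```

```bash
python3 -c "
from h import *
go(.6155,.0168,.0595,-1.3)
C,p,D,P=shot('wrist','w25')"
```

```text
shift [ 2.4 -0.  11.2] turn [ 0.03 -0.07 -0.05] pos [0.613  0.0168 0.0707] az -1.35 F [ 4.13 -5.3  -3.02] w 0.245 t 38.08
```

View pics/w25.png

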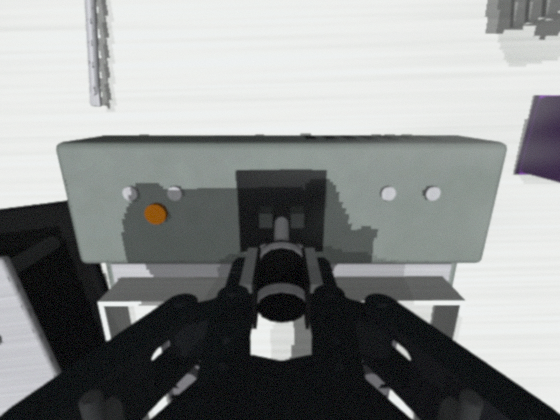

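{"name": "arm_command", "arguments": {
  "targets": "3 0 -0.5 0 0 0 0.1;6 0 -1.5 0 0 0 0.1;12 0 -3 0 0 0 0.1;18 0 -4 0 0 0 0.1;24 0 -4.5 0 0 0 0.1;30 0 -4 0 0 0 0.1;36.5 0 -3 0 0 0 0.1;42.5 0 -1.5 0 0 0 0.1;48 0 0.5 0 0 0 0.1;50 0 1 0 0 0 0.1"
}}

```text
time: 38.97
tool_pos: [0.6613, 0.0159, 0.0684]
tcp_rot: [3.141, -0.038, -0.007]
wrist_force: [-3.3, -4.8, -0.8]
width: 0.232
```

```bash
python3 -c "
from h import *
C,p,D,P=shot('wrist','w26')
go(.6155,.0168,.0595,-1.3)
shot('scene','s26')
a=cv2.imread('pics/s26.png')[150:260,250:390];cv2.imwrite('pics/s26c.png',cv2.resize(a,None,fx=5,fy=5,interpolation=2))"
```

```text
shift [-48.    0.4   9.4] turn [-0.01 -0.05 -0.07] pos [0.6635 0.016  0.0689] az -1.37 F [15.37 -6.1  -1.69] w 0.17 t 39.02
```

View pics/w26.png

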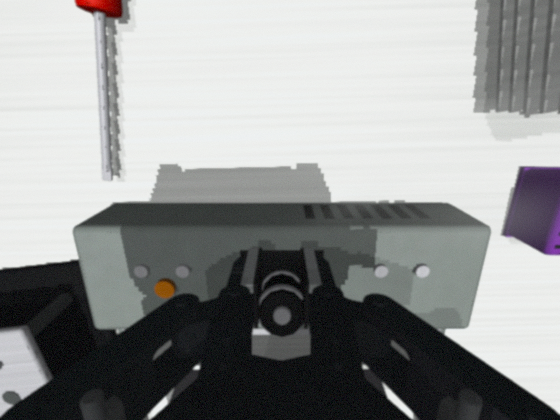

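View pics/s26c.png

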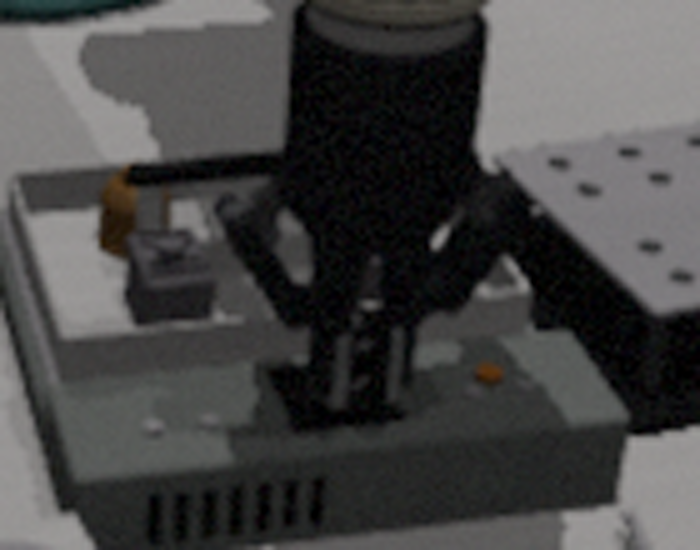

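The opening dropped to 0.17: the pads are slipping off the collar. Open, rise, and look.

{"name": "arm_command", "arguments": {
  "targets": "0 0 0 0 0 0 0.4;0 0 0 0 0 0 0.6;0 0 0 0 0 0 0.6;0 0 -30 0 0 0 0.6;-20 0 -65 0 0 0 0.6;-60 0 -90 0 0 0 0.6;-80 0 -110 0 0 0 0.6;-80 0 -110 0 0 0 0.6;-80 0 -110 0 0 0 0.6"
}}

```text
time: 39.82
tool_pos: [0.5829, 0.0184, 0.182]
tcp_rot: [-3.141, 0.037, -0.007]
wrist_force: [0.0, -0.1, -0.6]
width: 0.598
```

```bash
cat >> h.py <<'E'
def lever(P,p):
    v,u=np.mgrid[:420,:560]
    b=(P[...,0]>.58)&(P[...,0]<.69)&(abs(P[...,1]-.0165)<.016)
    for lo in np.arange(.056,.112,.007):
      k=b&(P[...,2]>lo)&(P[...,2]<lo+.007)
      Q=P[k]
      if len(Q): print(lo.round(3),len(Q),Q.mean(0).round(4),Q.min(0).round(4),Q.max(0).round(4))
E
python3 -c "
from h import *
C,p,D,P=shot('wrist','w27');lever(P,p);intote(C,p,P)
go(.6155,.0168,.0595,-1.3)
C,p,D,P=shot('scene','s27');lever(P,p)
a=cv2.imread('pics/s27.png')[150:260,250:390];cv2.imwrite('pics/s27c.png',cv2.resize(a,None,fx=5,fy=5,interpolation=2))"
```

```text
0.056 50 [0.6004 0.018  0.0589] [0.58   0.0015 0.056 ] [0.6349 0.0325 0.063 ]
0.063 7 [0.6342 0.0186 0.0635] [0.632  0.006  0.0631] [0.6366 0.0283 0.0644]
0.07 12 [0.6314 0.0168 0.0742] [0.6301 0.0098 0.0724] [0.6328 0.023  0.0759]
0.091 75 [0.6509 0.0162 0.0967] [0.6338 0.005  0.095 ] [0.657  0.0274 0.098 ]
0.098 725 [0.6453 0.0162 0.1005] [0.6341 0.0051 0.098 ] [0.6564 0.0273 0.1034]
tote part px [223. 241.] 1282 [0.54  0.075] [0.034 0.051] zmax 0.076 ang 88.6
tote part px [336. 241.] 1308 [ 0.537 -0.034] [0.034 0.051] zmax 0.076 ang 88.4
tote part px [233. 316.] 414 [0.458 0.07 ] [0.02  0.026] zmax 0.077 ang 73.1
tote part px [328. 315.] 351 [ 0.459 -0.027] [0.024 0.018] zmax 0.077 ang 14.3
shift [ 32.4   0.8 121. ] turn [-0.02 -0.12 -0.04] pos [0.5828 0.0183 0.1805] az -1.34 F [-0.02 -0.02  0.13] w 0.599 t 39.87
0.056 33 [0.6231 0.0146 0.0591] [0.5801 0.0044 0.0562] [0.6437 0.0262 0.0629]
0.063 10 [0.642  0.0102 0.0675] [0.6338 0.0039 0.0632] [0.6494 0.0282 0.0697]
0.07 27 [0.649  0.0134 0.0737] [0.6384 0.005  0.0707] [0.6528 0.0244 0.0767]
0.077 27 [0.6493 0.0134 0.0806] [0.6417 0.0055 0.0772] [0.6532 0.0236 0.084 ]
0.084 22 [0.6505 0.0138 0.0876] [0.6393 0.0058 0.0844] [0.6548 0.0254 0.0906]
0.091 24 [0.6523 0.0126 0.0943] [0.6445 0.0055 0.091 ] [0.6561 0.023  0.0974]
0.098 65 [0.6471 0.0155 0.1018] [0.636  0.0055 0.0982] [0.6565 0.0273 0.1049]
0.105 2 [0.6419 0.0153 0.1052] [0.6389 0.0098 0.1052] [0.645  0.0207 0.1053]
```

View pics/w27.png

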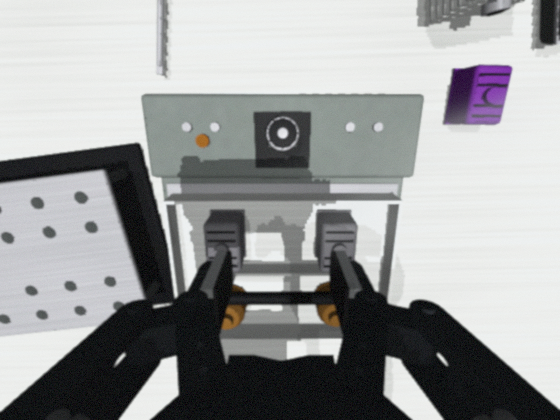

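View pics/s27c.png

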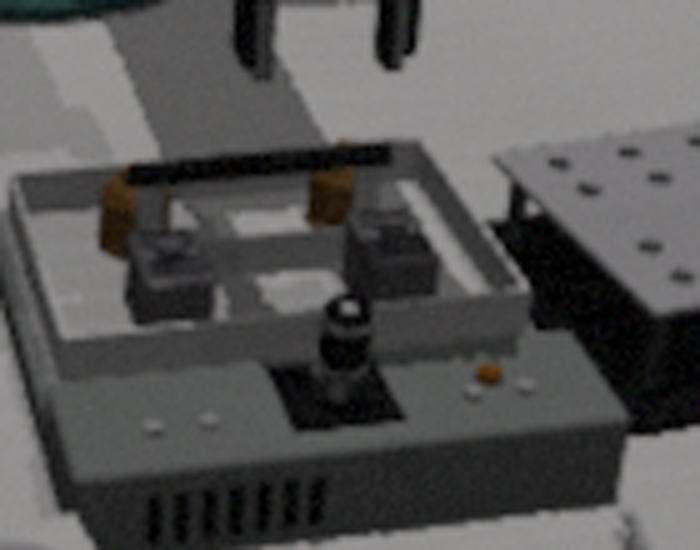

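```bash
cat >> h.py <<'E'
def got(r,th,y=.0163,dz=0,piv=(.6347,.035),st=None):
    """tool aligned with lever at angle th from upright (+ away from grille), TCP at r from pivot"""
    st=st or bot.read_state();R0=R.from_rotvec(st['tcp_rot'])
    a=np.radians(-1.3);ex=np.array([np.cos(a),np.sin(a),0]);ez=np.array([0,0,1.])
    l=ex*np.sin(th)+ez*np.cos(th);Z=-l;X=ex*np.cos(th)-ez*np.sin(th);Rt=R.from_matrix(np.c_[X,np.cross(Z,X),Z])
    t=np.array([piv[0],y,piv[1]])+l*r+ez*dz
    print('target',t.round(4),'shift',(R0.inv().apply(t-st['tool_pos'])*1000).round(1),'turn',np.degrees((R0.inv()*Rt).as_rotvec()).round(2),'pos',st['tool_pos'].round(4),'w',round(st['width'],3),'F',st['wrist_force'].round(1),'t',round(st['time'],2))
E
python3 -c "
from h import *
got(.08,.16);got(.03,.16)"
```

```text
target [0.6474 0.016  0.114 ] shift [64.8  0.7 65.4] turn [-0.02 -9.18 -0.04] pos [0.5827 0.0182 0.1793] w 0.603 F [-1.5 -0.1  0.1] t 39.92
target [0.6395 0.0162 0.0646] shift [ 56.8   0.7 114.7] turn [-0.02 -9.18 -0.04] pos [0.5827 0.0182 0.1793] w 0.603 F [-1.5 -0.1  0.1] t 39.92
```

{"name": "arm_command", "arguments": {
  "targets": "35 1 0 0 -3 0 0.6;65 1 5 0 -6 0 0.6;65 1 30 0 -9.2 0 0.6;65 1 55 0 -9.2 0 0.6;65 1 65 0 -9.2 0 0.6;65 1 65 0 -9.2 0 0.6;65 1 65 0 -9.2 0 0.6"
}}

```text
time: 40.5
tool_pos: [0.6464, 0.0155, 0.1127]
tcp_rot: [-3.129, 0.037, 0.258]
wrist_force: [-0.3, -0.5, 1.6]
width: 0.599
```

```bash
python3 -c "
from h import *
C,p,D,P=shot('wrist','w28')
got(.029,.16)"
```

```text
target [0.6393 0.0162 0.0636] shift [ 0.1 -0.6 51.6] turn [-0.01  0.07 -0.05] pos [0.6475 0.0154 0.1145] w 0.599 F [ 0.6 -0.4  1.6] t 40.55
```

View pics/w28.png

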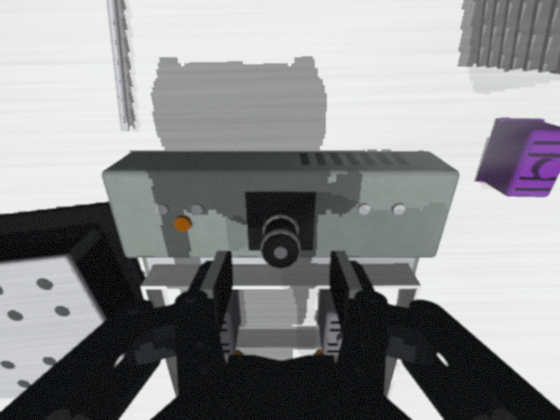

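{"name": "arm_command", "arguments": {
  "targets": "0 0 20 0 0 0 0.6;0 0 38 0 0 0 0.6;0 0 48 0 0 0 0.6;0 0 51 0 0 0 0.6;0 0 51 0 0 0 0.6;0 0 51 0 0 0 0.1;0 0 51 0 0 0 0.1;0 0 51 0 0 0 0.1;0 0 51 0 0 0 0.1;0 0 51 0 0 0 0.1",
  "newtons": 80
}}

```text
time: 41.38
tool_pos: [0.6408, 0.0158, 0.066]
tcp_rot: [-3.129, 0.037, 0.247]
wrist_force: [-0.2, 0.7, 6.8]
width: 0.239
```

```bash
python3 -c "
from h import *
got(.029,.16);got(.040,.16)
C,p,D,P=shot('wrist','w29')"
```

```text
target [0.6393 0.0162 0.0636] shift [-1.1 -0.3  2.6] turn [-0.04 -0.13 -0.05] pos [0.6408 0.0158 0.066 ] w 0.239 F [-0.2  0.7  6.8] t 41.38
target [0.6411 0.0162 0.0745] shift [-1.1 -0.3 -8.4] turn [-0.04 -0.13 -0.05] pos [0.6408 0.0158 0.066 ] w 0.239 F [-0.2  0.7  6.8] t 41.38
```

View pics/w29.png

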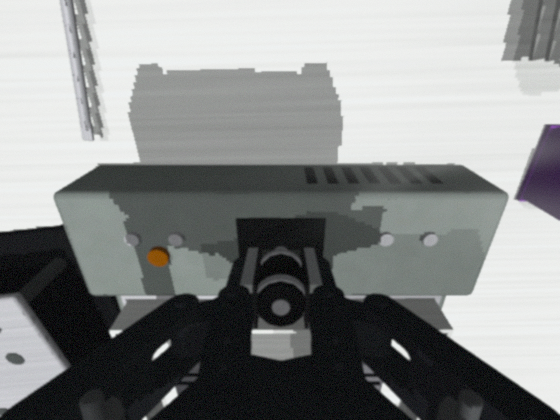

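{"name": "arm_command", "arguments": {
  "targets": "0 0 -3 0 0 0 0.1;0 0 -6 0 0 0 0.1;0 0 -9 0 0 0 0.1;0 0 -12 0 0 0 0.1;0 0 -12 0 0 0 0.1;0 0 -12 0 0 0 0.1"
}}

```text
time: 41.93
tool_pos: [0.6411, 0.0158, 0.0731]
tcp_rot: [-3.129, 0.037, 0.252]
wrist_force: [6.9, 3.1, -16.1]
width: 0.239
```

```bash
python3 -c "
from h import *
C,p,D,P=shot('wrist','w30')
got(.041,.16)
for th in (.25,.34,.43): got(.041,th)"
```

```text
target [0.6412 0.0162 0.0755] shift [-0.3 -0.4 -2.4] turn [-0.03  0.06 -0.06] pos [0.6411 0.0158 0.0731] w 0.236 F [  6.7   1.8 -14.4] t 41.98
target [0.6448 0.0161 0.0747] shift [ 3.4 -0.4 -2.2] turn [-0.04 -5.1  -0.06] pos [0.6411 0.0158 0.0731] w 0.236 F [  6.7   1.8 -14.4] t 41.98
target [0.6484 0.016  0.0737] shift [ 7.  -0.4 -1.7] turn [ -0.04 -10.26  -0.05] pos [0.6411 0.0158 0.0731] w 0.236 F [  6.7   1.8 -14.4] t 41.98
target [0.6518 0.0159 0.0723] shift [10.6 -0.4 -0.9] turn [ -0.04 -15.41  -0.05] pos [0.6411 0.0158 0.0731] w 0.236 F [  6.7   1.8 -14.4] t 41.98
```

View pics/w30.png

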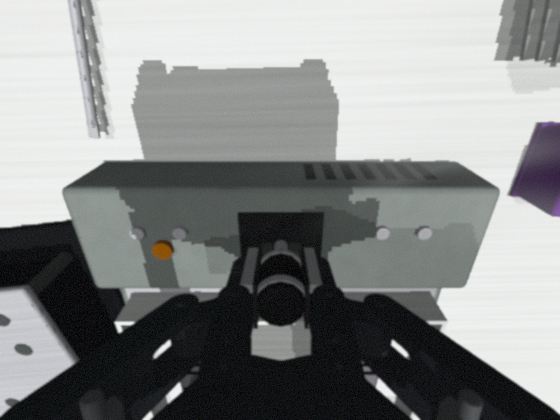

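{"name": "arm_command", "arguments": {
  "targets": "0 0 1 0 0 0 0.1;1.5 0 1 0 -2 0 0.1;3.3 0 1.2 0 -5 0 0.1;5.3 0 1.4 0 -8 0 0.1;7.2 0 1.7 0 -11 0 0.1;8.8 0 2 0 -13.5 0 0.1;10.2 0 2.4 0 -15.4 0 0.1;10.2 0 2.4 0 -15.4 0 0.1;10.2 0 2.4 0 -15.4 0 0.1"
}}

```text
time: 42.73
tool_pos: [0.6508, 0.0156, 0.07]
tcp_rot: [-3.064, 0.036, 0.669]
wrist_force: [1.1, 2.7, -12.5]
width: 0.244
```

```bash
python3 -c "
from h import *
C,p,D,P=shot('wrist','w31')
got(.041,.43);got(.029,.43)
C,p,D,P=shot('scene','s31')
a=cv2.imread('pics/s31.png')[150:260,250:390];cv2.imwrite('pics/s31c.png',cv2.resize(a,None,fx=5,fy=5,interpolation=2))"
```

```text
target [0.6518 0.0159 0.0723] shift [ 0.1 -0.3 -2.4] turn [-0.05 -0.05 -0.04] pos [0.6507 0.0156 0.0701] w 0.239 F [  1.5   3.2 -13.9] t 42.78
target [0.6468 0.016  0.0614] shift [ 0.1 -0.3  9.6] turn [-0.05 -0.05 -0.04] pos [0.6507 0.0156 0.0701] w 0.239 F [  1.5   3.2 -13.9] t 42.78
```

View pics/w31.png

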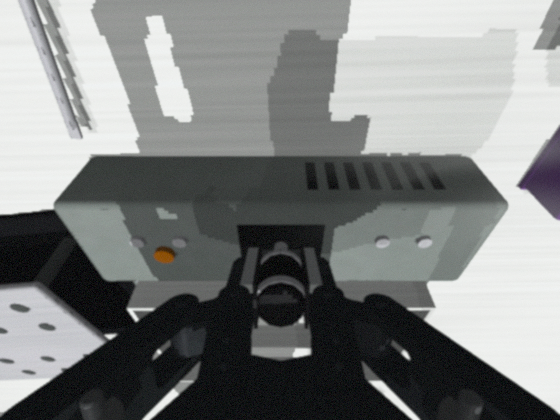

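View pics/s31c.png

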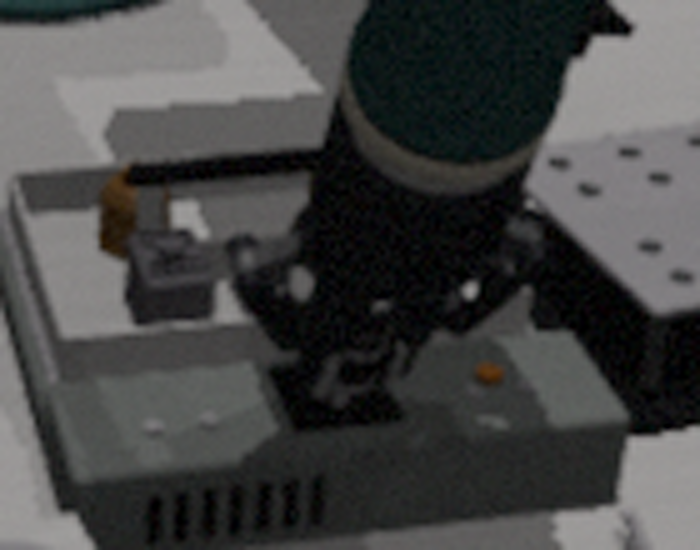

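{"name": "arm_command", "arguments": {
  "targets": "1.5 0 0 0 -1 0 0.1;2 0 0 0 -1 0 0.1;2 0 4 0 -1 0 0.1;2 0 8 0 -1 0 0.1;2 0 11 0 -1 0 0.1;2 0 13 0 -1 0 0.1;2 0 13 0 -1 0 0.1"
}}

```text
time: 43.42
tool_pos: [0.6472, 0.0156, 0.0604]
tcp_rot: [-3.058, 0.036, 0.695]
wrist_force: [-3.4, 4.0, -1.0]
width: 0.239
```

```bash
python3 -c "
from h import *
C,p,D,P=shot('wrist','w32')
got(.029,.43)"
```

```text
target [0.6468 0.016  0.0614] shift [-0.8 -0.4 -0.6] turn [-0.04  0.98 -0.04] pos [0.6472 0.0156 0.0605] w 0.236 F [-3.   3.9 -0.9] t 43.47
```

View pics/w32.png

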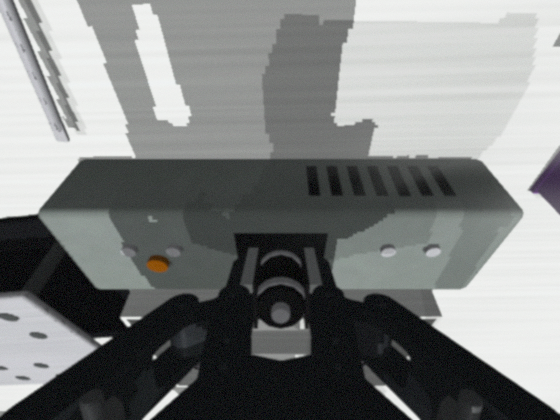

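{"name": "arm_command", "arguments": {
  "targets": "0 0 0 0 0 0 0.35;0 0 0 0 0 0 0.6;0 0 0 0 0 0 0.6;0 0 0 0 0 0 0.6;0 0 -25 0 0 0 0.6;0 0 -60 0 0 0 0.6;-10 0 -90 0 6 0 0.6;-30 0 -110 0 13 0 0.6;-60 0 -120 0 20 0 0.6;-90 0 -120 0 25 0 0.6"
}}

```text
time: 44.3
tool_pos: [0.6209, 0.0155, 0.2114]
tcp_rot: [3.141, -0.037, 0.004]
wrist_force: [-0.2, -0.2, 1.0]
width: 0.6
```

```bash
python3 -c "
from h import *
go(.55,.0168,.2,-1.3)
C,p,D,P=shot('wrist','w33');lever(P,p);intote(C,p,P)
C,p,D,P=shot('scene','s33');lever(P,p)
a=cv2.imread('pics/s33.png')[150:260,250:390];cv2.imwrite('pics/s33c.png',cv2.resize(a,None,fx=5,fy=5,interpolation=2))"
```

```text
shift [-71.    0.4  11.3] turn [ 0.03 -0.15 -0.06] pos [0.6209 0.0155 0.2114] az -1.36 F [-0.17 -0.19  1.  ] w 0.6 t 44.3
0.056 114 [0.6223 0.017  0.0608] [0.58   0.0022 0.0561] [0.6466 0.0323 0.0629]
0.063 73 [0.6396 0.016  0.0662] [0.6322 0.0049 0.063 ] [0.6482 0.0279 0.07  ]
0.07 35 [0.6422 0.0174 0.0731] [0.6387 0.0071 0.07  ] [0.6484 0.026  0.0768]
0.077 30 [0.6506 0.0159 0.0811] [0.6422 0.0072 0.0777] [0.669  0.0239 0.084 ]
0.084 231 [0.6623 0.0154 0.0887] [0.6454 0.0045 0.0841] [0.6694 0.027  0.091 ]
0.091 309 [0.6559 0.016  0.0935] [0.6479 0.0056 0.091 ] [0.6652 0.0259 0.0979]
0.098 2 [0.6596 0.0144 0.0982] [0.6588 0.0127 0.0981] [0.6605 0.0161 0.0982]
tote part px [233. 262.] 621 [0.539 0.075] [0.034 0.051] zmax 0.072 ang 88.9
tote part px [323. 264.] 774 [ 0.537 -0.034] [0.033 0.051] zmax 0.076 ang 88.2
tote part px [232. 300.] 84 [0.503 0.071] [0.008 0.005] zmax 0.085 ang 61.3
tote part px [328. 299.] 91 [ 0.501 -0.033] [0.005 0.009] zmax 0.084 ang 24.1
tote part px [233. 327.] 410 [0.459 0.075] [0.027 0.026] zmax 0.077 ang 73.5
tote part px [325. 325.] 393 [ 0.46  -0.033] [0.023 0.031] zmax 0.077 ang 10.9
0.056 25 [0.6185 0.013  0.0595] [0.58   0.0045 0.0564] [0.6591 0.0315 0.0628]
0.063 30 [0.6515 0.0109 0.066 ] [0.634  0.0043 0.063 ] [0.6624 0.0259 0.0699]
0.07 23 [0.6578 0.0118 0.0734] [0.6449 0.0053 0.0701] [0.6635 0.024  0.0764]
0.077 18 [0.6619 0.0119 0.0807] [0.6496 0.0057 0.0782] [0.6671 0.0231 0.0837]
0.084 35 [0.6644 0.0138 0.0885] [0.6569 0.0046 0.0843] [0.6693 0.0256 0.091 ]
0.091 44 [0.6582 0.0144 0.0939] [0.6505 0.0045 0.091 ] [0.6662 0.0262 0.0976]
0.098 6 [0.6617 0.0159 0.0986] [0.6588 0.0132 0.0982] [0.6638 0.0187 0.0995]
```

View pics/w33.png

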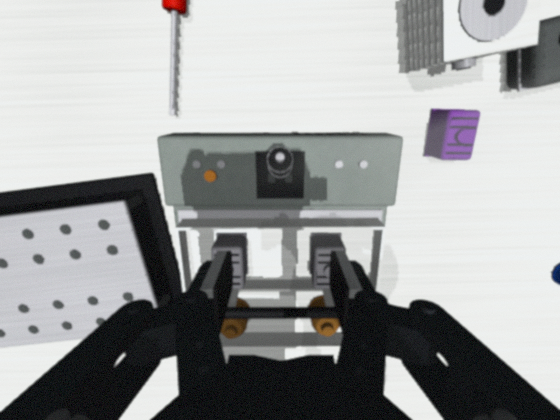

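View pics/s33c.png

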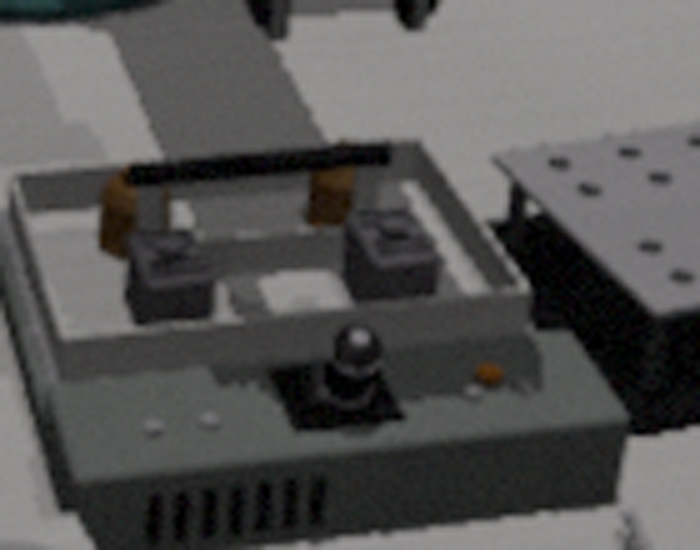

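```bash
python3 -c "
from h import *
C,p,D,P=shot('wrist','w34')
v,u=np.nonzero((P[...,2]>.082)&(P[...,0]>.63)&(P[...,0]<.68)&(abs(P[...,1]-.016)<.014))
Q=P[v,u]
best=None
rng=np.random.default_rng(0)
for i in range(500):
  a=Q[rng.choice(len(Q),3,False)];n=np.cross(a[1]-a[0],a[2]-a[0]);n/=np.linalg.norm(n)+1e-12
  k=abs((Q-a[0])@n)<.001
  if best is None or k.sum()>best.sum(): best=k
F=Q[best];c=F.mean(0);n=np.linalg.svd(F-c)[2][2];n*=np.sign(n[2]);print(len(Q),len(F),'face ctr',c,'n',n,'tilt',np.arctan2(n[0],n[2]))
d=c-np.array([.6347,.0161,.035]);print('angle',np.arctan2(d[0],d[2]),'r',np.hypot(d[0],d[2]))
C,p,D,P=shot('top','t34')
print(bot.read_state()['time'])
"
```

```text
2090 1400 face ctr [0.63159056 0.01664912 0.30335191] n [-0.99179272  0.02016483  0.12625599] tilt -1.4441765959346577
angle -0.01158664971262836 r 0.26836992851138597
44.5
```

View pics/t34.png

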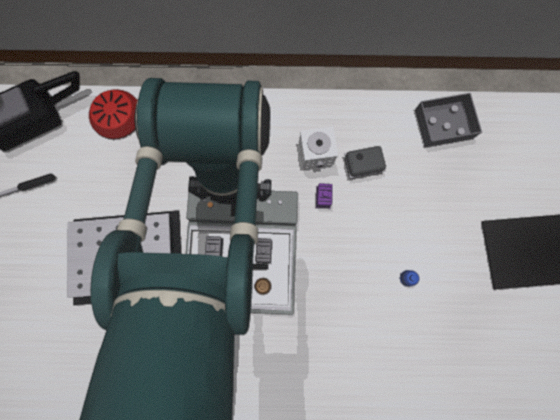

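{"name": "arm_command", "arguments": {
  "targets": "-30 0 -30 0 0 0 0.6;-70 0 -50 0 0 0 0.6;-110 -30 -60 0 0 0 0.6;-150 -70 -60 0 0 0 0.6;-170 -110 -60 0 0 0 0.6;-170 -150 -60 0 0 0 0.6;-170 -190 -60 0 0 0 0.6;-170 -220 -60 0 0 0 0.6;-170 -220 -60 0 0 0 0.6;-170 -220 -60 0 0 0 0.6"
}}

```text
time: 45.33
tool_pos: [0.4555, 0.2433, 0.2683]
tcp_rot: [-3.141, 0.03, 0.017]
wrist_force: [-0.1, 0.0, -0.3]
width: 0.604
```

```bash
cat > face.py <<'E'
from h import *
def face(P):
    v,u=np.nonzero((P[...,2]>.082)&(P[...,2]<.11)&(P[...,0]>.595)&(P[...,0]<.68)&(abs(P[...,1]-.016)<.014))
    Q=P[v,u];best=None;rng=np.random.default_rng(0)
    for i in range(500):
      a=Q[rng.choice(len(Q),3,False)];n=np.cross(a[1]-a[0],a[2]-a[0]);n/=np.linalg.norm(n)+1e-12
      k=abs((Q-a[0])@n)<.001
      if best is None or k.sum()>best.sum(): best=k
    F=Q[best];c=F.mean(0);n=np.linalg.svd(F-c)[2][2];n*=np.sign(n[2])
    d=c-np.array([.6347,.0161,.035]);print(len(Q),len(F),'ctr',c.round(4),'tilt',np.arctan2(n[0],n[2]).round(3),'angle',np.arctan2(d[0],d[2]).round(3),'r',np.hypot(d[0],d[2]).round(4))
C=cam('top');face(cloud(C,np.load('top0.npy')))
C,p,D,P=shot('top','t35');face(P);intote(C,p,P);lever(P,p)
E
python3 face.py
```

```text
98 35 ctr [0.6108 0.0163 0.0922] tilt -0.314 angle -0.395 r 0.062
104 34 ctr [0.6577 0.0154 0.0925] tilt 0.456 angle 0.38 r 0.0619
tote part px [213. 248.] 375 [0.537 0.075] [0.034 0.052] zmax 0.078 ang 88.6
tote part px [263. 250.] 370 [ 0.534 -0.035] [0.052 0.033] zmax 0.078 ang 1.1
tote part px [211. 285.] 197 [0.457 0.075] [0.032 0.031] zmax 0.079 ang 46.5
tote part px [262. 286.] 186 [ 0.458 -0.035] [0.032 0.031] zmax 0.079 ang 46.5
0.056 14 [0.6326 0.0134 0.0605] [0.6299 0.004  0.0575] [0.641  0.0265 0.063 ]
0.063 33 [0.6379 0.0149 0.0661] [0.6311 0.0039 0.0632] [0.6491 0.0262 0.0696]
0.07 21 [0.6411 0.0149 0.0736] [0.6363 0.0057 0.0703] [0.647  0.0256 0.0766]
0.077 16 [0.6441 0.0142 0.0802] [0.6398 0.0055 0.0772] [0.6505 0.0251 0.0839]
0.084 35 [0.6537 0.014  0.0878] [0.6425 0.0051 0.084 ] [0.6667 0.0269 0.0905]
0.091 62 [0.6543 0.0156 0.0938] [0.6455 0.0048 0.0912] [0.6632 0.0267 0.0974]
0.098 4 [0.6581 0.0158 0.0993] [0.657  0.0131 0.0981] [0.6593 0.0175 0.1008]
```

View pics/t35.png

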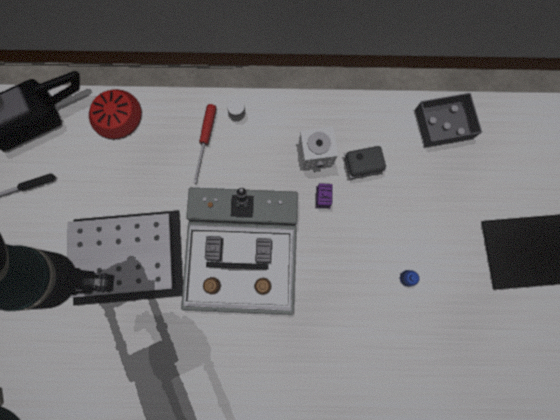

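```bash
python3 -c "
from workcell import bot
print(bot.read_state()['wrist_force']);print(bot.finish_job())"
```

```text
[ 0.02150641  0.45194156 -0.43684725]
the job is handed in; nothing more can be done
None
```

The job is done and handed in at about 45 s; the hand-in reported no verdict. The tote is on the grille, both amber bowls and both grey covers stand in it, and the dryer is switched on. There were four parts; I saw no third bowl. The blue and purple look-alikes were left where they were.

**Last checks:**
- **Tote:** about 1 mm off centre and square with the dryer, measured just after I set it down.
- **Bowls and covers:** tops 43–46 mm above the tote floor against the 44 mm expected, so all four stand upright on it.
- **Lever:** about 0.775 of 0.80 rad. I estimated this from the collar's position, and the rougher collar-face tilt readings only loosely agree.
- **Collar:** top 62 mm from the pivot, the same as at the start, so it is back down.
- **Bystanders:** looked unmoved in the last top view; I did not measure them. The gripper was clear of everything.

**What went wrong on the way:**
- **First lever swing:** it failed. The pads slipped off the collar and left the lever part-way, at about 0.56 rad. I gripped again at 80 N with the tool lined up with the lever, and that finished the swing.
- **Knocked bowl:** the second amber bowl was knocked about 5 cm aside during the run. I measured it again before picking it up.

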